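# Wind the grain mill at the bread stall

### The arm

A 6-joint arm with a two-finger parallel gripper is mounted at the origin on the work surface. World frame = base frame: x ahead of the robot, y to its left, z up, the work surface at z = 0. Lengths are in m, angles in degrees, forces in N, time in s.
With the tool pointing down it reaches from about 0.35 to 0.875 m from the base axis. Payload 4.2 kg.
Tool frame: the origin (TCP) lies midway between the tips of the shut fingers; the grasp point (between the pads) lies r.pinch_z behind it (r.pinch_z is the distance from the TCP to the grasp point, in m); z points along the fingers, y is the direction in which the jaws open and shut (so a half turn about z gives the same grasp; the last joint's range is limited). The gripper opens to 87 mm and grips with 3 to 60 N. Pads are 19 mm wide; open, the fingers measure 117 mm over their backs; the gripper's body (75 mm by 190 mm) begins 51 mm behind the grasp point.
Start: joints at [-60.355, 22.042, 0.453, 0, -68.411, -14.817], TCP at [0.16, -0.604, 0.183] pointing down, gripper open.
Joint ranges: [-179.83, 179.83], [-69.29, 118.12], [-61.27, 80.66], [-181.25, 117.63], [-171.15, -9.14], [-177.46, 177.46]. Speed limits (degrees/s): [159.86, 159.86, 180, 180, 180, 180].

### API

Orientations are given as a 3x3 rotation matrix whose columns are the frame's x, y, z axes.
In Python, from station import r gives the robot as it stands. The module is installed in compiled form; this text tells all that it offers.
- The arm moves only by the tool play_rows, never from a script. Its argument "deltas" is a list of rows, each a list of 7 numbers: the shift along the tool's x, y, z in units of 25 mm (1.0 is 25 mm), then the turn, a rotation vector about the tool's x, y, z in units of 5 degrees (1.0 is 5 degrees), then the finger opening in mm, from 0 to 87. In form: [[tx, ty, tz, wx, wy, wz, fingers], ...]. A call has 1 to 12 rows; each row is the pose to reach, as a shift and turn from the pose commanded when the call began, along the tool's axes at that moment; what a row does not reach only later rows make up. A row lasts 1/10 s, in which the tool goes at most 50 mm and 8.59 degrees, less where a joint would pass 70% of its speed; a pose out of reach is approached as far as the arm can. A call with a gripper value outside its range is refused whole. The fingers move at their own pace and stop on an object; the grip force is fixed at half the most. Time passes only in rows, so rows that repeat a pose let the fingers close. It gives the time, the measured TCP pose, the force and the opening at its end, in the units of the state.
- r.sense(): the state, without advancing time (a new reading comes with each control period).
- r.capture(name): name is "scene" or "top" or "wrist"; returns a dict with "pixels" (384x512x3 uint8, red, green, blue), "camera_matrix" (3x3 intrinsics, pixels), "R" (3x3) and "t" (3): a world point X has camera coordinates R X + t; the wrist camera has in their place "T_tool_cam" (4x4, takes a point from camera to tool coordinates, whose origin is the TCP and whose axes are the flange's). Camera axes: x right, y down, z forward; pixel columns grow to the right and rows downward; lengths in m; the calibration is good to about 2 mm. The wrist camera is an equidistant fisheye: a pixel r from the principal point sees the ray r / f radians off the axis. A picture is of the moment at which its call begins: read the wrist's pose just before it. There is no depth.
- r.finish_job(): hands the job in, once; it reports no verdict.
Trained networks look in the newest picture that a camera, given by its name, has taken for a name from the list of things; names that differ only in an ending like _2 or _b are one class to them, and where a whole thing is asked for, a point or a joint stands for the part that bears it (a point fixed in the world has none). Each returns a list of dicts, best first, with "score" (0 to 1); they miss things now and then, are a little off and sometimes report something else, mostly with a low value. They report only what shows in the picture. A call takes as long as a camera call. They do not tell look-alikes from the thing itself.
- r.spot_in(camera, target): "centre" ([x, y, z] in m, in world coordinates, good to about 4 mm: the middle of the surface that is visible of it).
- r.cut_out(camera, target): "region" (384x512 bool, what is visible of it).
The state is a dict: "time_s": time; "joints": joint angles; "joint_velocities": joint speeds; "effort": joint torques, N m; "tcp_pos": TCP position; "ee_rot": TCP orientation; "wrist_force": force on the tool from outside, world axes, zero at the start; "moment": the same for the moment, N m; "gripper_width": opening from 0.0 (shut) to 1.0 (fully open).
Only numpy, scipy, OpenCV 4.12 (cv2) and the standard library are available. Lean on these libraries where they do the work, as an engineer would, in place of code of your own. Each camera call takes 0.05 s, during which the arm holds its last target.

### The job

Fit the crank with the square eye, the longer of the two lying on the table, fully down onto the square shaft on top of the grain mill, and wind the mill clockwise (seen from above) by two full turns; a little more, up to a quarter turn, does no harm. Leave the crank sitting on the shaft, and leave the short crank where it lies.

Things in the scene. Friction and masses are not known exactly. Their poses are not given: they have to be found in the camera images.
- crank_grip (a point): Centre of the longer crank's grip knob: upright wooden cylinder 26 mm across, reaching 30 mm below to 24 mm above this point. It spins on its pin, a little stiff (0.03 N m): the crank keeps its heading when carried by it, yet the hand need not turn when winding. Axes are the crank's: z up, x from eye to knob; the eye's axis is 90 mm along -x, the crank's flat underside 46 mm below.
- crank_eye (a point): Centre of the underside of the same crank's eye: block 38 x 38 x 24 mm high with a square hole 22 x 22 mm right through, sides parallel to x and y. z up, x towards the knob. The arm is 18 mm wide, 12 mm thick, flush with the underside. Loose, aluminium, about 0.2 kg, starts flat on the table, knob up, to the left or right of the short crank.
- shaft_seat (a point): Centre of the top of the dark steel drive plate (84 mm across) on the wooden mill (tub 180 mm across, fixed), 130 mm above the table; the fitted crank's underside rests here. The shaft rises from it: 18 mm square for 16 mm, then a taper over 10 mm to 6 mm square. x, y along the square's sides, turning with it. Crank fits in any quarter; play 2 mm and 14 degrees each way.
- mill_shaft (a joint): Turn of the mill's shaft in rad, 0 at the start, growing clockwise seen from above; two full turns are 12.57. No stops either way; steady drag of about 0.25 to 0.35 N m (some 4 N at the knob); it stays where it is left.
- short_crank_grip (a point): Bystander, does not fit: knob (20 mm across, 34 mm tall) of the short aluminium crank, 28 mm above its underside; overall height 44 mm. x runs from its small round eye (26 mm across, 12 mm hole) to this knob, 56 mm between them.
Mind the look-alikes: they are no part of the job. Leave any black or purple look-alike of the part that bears crank_grip alone.

How it is judged:
By the outcome, as a careful person would: the job done as asked, in the order asked, and still so for the second after the job is handed in, with the robot touching nothing.
It also fails if it takes over 64 s, if anything falls off the work surface, if the arm or the gripper's body presses on something with over 40 N, if the wrist force passes 120 N, or if a joint passes its speed limit or range.

## Working session

There is one attempt and no reset: what is moved stays moved. The work goes in short steps, Python scripts to look and compute and a tool call to move; the robot and the scene stay as the last step left them, time stands still between calls to the robot, and variables do not carry over. Pictures are saved under pics/ and viewed, and the job is handed in when it is done.

Besides the shell and the picture viewer there is one more tool, called after "Request:" in YAML: its name, and indented under it one key for each argument. play_rows: Moves the arm, as the interface text tells. Its arguments: {"type":"object","properties":{"deltas":{"type":"array","items":{"type":"array","items":{"type":"number"}}}},"required":["deltas"]}

```bash
mkdir -p pics; cat > h.py <<'E'
from station import r
import numpy as np, cv2
def save(c,n,s=1.5):
    d=r.capture(c); im=cv2.cvtColor(d['pixels'],cv2.COLOR_RGB2BGR)
    cv2.imwrite('pics/'+n+'.png',cv2.resize(im,None,fx=s,fy=s,interpolation=cv2.INTER_CUBIC)); return d
def pix2world(d,u,v,z):
    K=d['camera_matrix'];R=d['R'];t=d['t']
    ray=R.T@np.linalg.inv(K)@np.array([u,v,1.]); o=-R.T@t
    return o+ray*(z-o[2])/ray[2]
def proj(d,X):
    c=d['R']@np.asarray(X,float)+d['t'];p=d['camera_matrix']@c;return p[:2]/p[2]
E
python3 - <<'E'
from h import *
print(r.sense(), r.pinch_z)
for c in ['scene','top']:
    d=save(c,c+'0'); print(c,d['camera_matrix'],-d['R'].T@d['t'])
    for n in ['crank_grip','crank_eye','shaft_seat','short_crank_grip']:
        print(n,[(np.round(q['centre'],3),round(q['score'],2)) for q in r.spot_in(c,n)])
E
```

```text
{'time_s': 0.0, 'joints': array([-6.03560694e+01,  2.20920601e+01,  3.80966637e-01, -3.19024684e-02,
       -6.84126042e+01, -1.48204834e+01]), 'joint_velocities': array([-0.02175077,  0.06498536, -0.00085831,  0.08152672, -0.00162979,
       -0.01363245]), 'effort': array([ 2.57816700e-04, -3.90663922e+01,  1.87400132e+01,  4.21984613e+00,
        1.08993807e-02, -2.01793978e-04]), 'tcp_pos': array([ 0.15979429, -0.60350923,  0.1821466 ]), 'ee_rot': array([[-9.66771289e-01, -2.55642118e-01, -6.17816171e-04],
       [-2.55642859e-01,  9.66768939e-01,  2.13239687e-03],
       [ 5.21550343e-05,  2.21948036e-03, -9.99997536e-01]]), 'wrist_force': array([ 0.22618096, -0.1166483 ,  0.53032226]), 'moment': array([0.04597925, 0.01073072, 0.03775668]), 'gripper_width': 1.0011911984487714} 0.0187
scene [[415.857026     0.         255.3456492 ]
 [  0.         415.857026   186.31839421]
 [  0.           0.           1.        ]] [0.89396178 0.26557505 0.85752299]
crank_grip [(array([ 0.318, -0.248,  0.023]), 0.85), (array([ 0.342, -0.085,  0.021]), 0.82), (array([ 0.485, -0.109,  0.024]), 0.76)
[... 333 characters left out ...]
01.98301384   0.         251.85419421]
 [  0.         401.98301384 188.92634514]
 [  0.           0.           1.        ]] [ 0.39049929 -0.0480261   0.93421802]
crank_grip [(array([ 0.485, -0.1  ,  0.027]), 0.86), (array([ 0.336, -0.089,  0.025]), 0.79), (array([ 0.318, -0.249,  0.027]), 0.57), (array([ 0.573, -0.218,  0.022]), 0.55)]
crank_eye [(array([ 0.338, -0.089,  0.023]), 0.89), (array([ 0.319, -0.249,  0.023]), 0.63), (array([ 0.574, -0.215,  0.022]), 0.61), (array([ 0.485, -0.105,  0.028]), 0.55)]
shaft_seat [(array([0.504, 0.191, 0.129]), 0.75), (array([ 0.485, -0.104,  0.027]), 0.21)]
short_crank_grip [(array([0.503, 0.191, 0.132]), 0.62), (array([ 0.488, -0.331,  0.02 ]), 0.56)]
```

View pics/scene0.png

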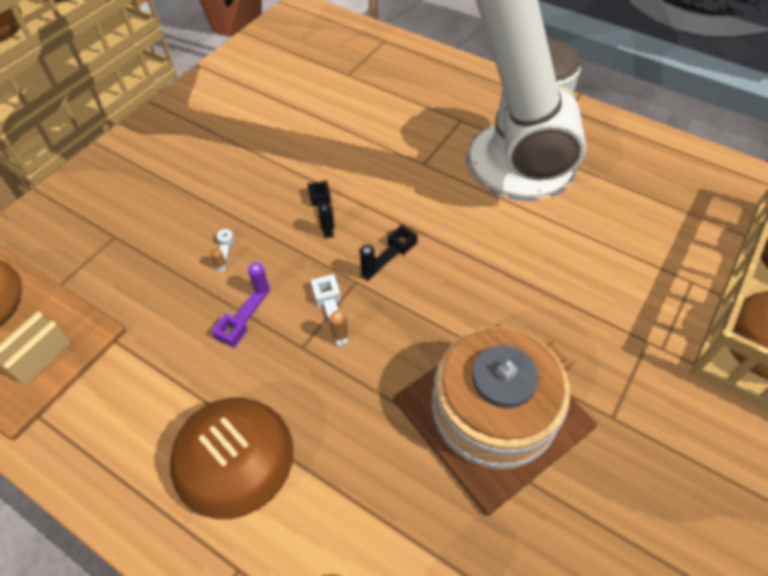

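View pics/top0.png

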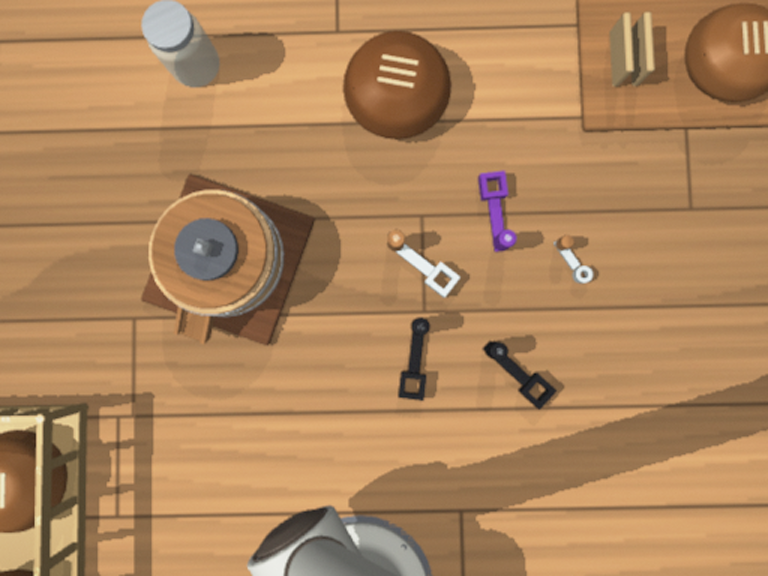

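The longer crank is the silver one with a wooden knob. In the 1.5x top view its knob is at about (396,239) and its eye at about (442,279). The shaft is at about (206,246). I'll enlarge these areas to measure them.

```bash
python3 - <<'E'
from h import *
d=r.capture('top'); im=cv2.cvtColor(d['pixels'],cv2.COLOR_RGB2BGR)
a=cv2.resize(im[145:205,250:315],None,fx=6,fy=6,interpolation=cv2.INTER_CUBIC)
b=cv2.resize(im[140:190,110:165],None,fx=7,fy=7,interpolation=cv2.INTER_CUBIC)
H=max(a.shape[0],b.shape[0]); c=np.zeros((H,a.shape[1]+b.shape[1]+10,3),np.uint8)
c[:a.shape[0],:a.shape[1]]=a;c[:b.shape[0],a.shape[1]+10:]=b
cv2.imwrite('pics/z1.png',c); print(a.shape,b.shape)
E
```

```text
(360, 390, 3) (350, 385, 3)
```

View pics/z1.png

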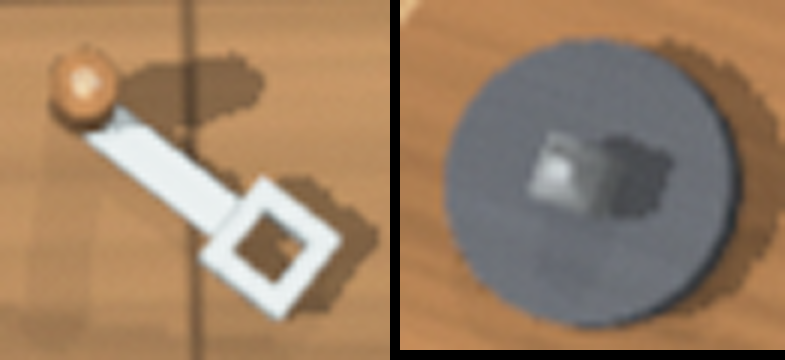

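```bash
python3 - <<'E'
from h import *
d=r.capture('top')
A=lambda x,y,z:pix2world(d,250+x/6-.42,145+y/6-.42,z)
k=A(84,83,.07); print('knob',k)
cs=[A(*p,.024) for p in [(265,177),(342,240),(279,320),(199,257)]]
e=np.mean(cs,0); print('eye',e,[np.linalg.norm(cs[i]-cs[i-1]) for i in range(4)])
v=(k-e)[:2];print('dist',np.linalg.norm(v),'heading',np.degrees(np.arctan2(v[1],v[0])), [np.degrees(np.arctan2(*(cs[i]-cs[i-1])[1::-1])) for i in range(4)])
B=lambda x,y,z:pix2world(d,110+x/7-.43,140+y/7-.43,z)
print('plate',B(188,182,.13),'tip',B(160,172,.156), 'diam',B(45,182,.13)-B(331,182,.13))
s=d=r.capture('scene')
for X in [k,[*k[:2],.046],[*e[:2],.024],B(188,182,.13)]: print(proj(s,X)*1.5)
E
```

```text
knob [ 0.51949513 -0.06414779  0.07      ]
eye [ 0.46166672 -0.13427343  0.024     ] [np.float64(0.03943600126792039), np.float64(0.0375462372975078), np.float64(0.0386314749790058), np.float64(0.03834842834136109)]
dist 0.09089406662507413 heading 50.489641791426784 [np.float64(-40.85025605132486), np.float64(-130.92811459426443), np.float64(140.3284179658816), np.float64(50.28783168046775)]
plate [0.50196719 0.19437144 0.13      ] tip [0.50136319 0.19439705 0.156     ] diam [0.00192201 0.08296723 0.        ]
[338.65227611 315.31526644]
[339.7269281  323.70828218]
[325.85804344 285.27231398]
[204.64071429 248.355     ]
```

```bash
cat >> h.py <<'E'
def rel(target,heading_y=None,R=None):
    """shift in tool units to reach world TCP target, and turn about tool z so tool y points at heading_y (mod 180)"""
    s=r.sense();R0=s['ee_rot'];p=s['tcp_pos']
    print('units',np.round(R0.T@(np.array(target)-p)/.025,2), end=' ')
    if heading_y is not None:
        cur=np.degrees(np.arctan2(R0[1,1],R0[0,1])); w=(cur-heading_y+90)%180-90
        print('cur heading',round(cur,1),'wz units',round(w/5,2),'alt',round((w-180*np.sign(w))/5,2), end=' ')
    print('joints',np.round(s['joints'],0))
def wrist_ray(d,u,v,s):
    K=d['camera_matrix'];x=np.array([u-K[0,2],v-K[1,2]]);rr=np.hypot(*x);th=rr/K[0,0]
    ray=np.array([*(np.sin(th)*x/max(rr,1e-9)),np.cos(th)])
    T=d['T_tool_cam'];Rw=s['ee_rot']
    return Rw@T[:3,:3]@ray, s['tcp_pos']+Rw@T[:3,3]
def wrist_world(d,u,v,s,z):
    ray,o=wrist_ray(d,u,v,s);return o+ray*(z-o[2])/ray[2]
def wrist_proj(d,X,s):
    T=d['T_tool_cam'];q=T[:3,:3].T@(s['ee_rot'].T@(np.asarray(X)-s['tcp_pos'])-T[:3,3])
    th=np.arctan2(np.hypot(q[0],q[1]),q[2]);K=d['camera_matrix']
    return K[:2,2]+K[0,0]*th*q[:2]/np.hypot(q[0],q[1])
E
python3 - <<'E'
from h import *
d=r.capture('wrist');print(np.round(d['T_tool_cam'],3),d['camera_matrix'])
rel([.45,-.25,.25],50); rel([.5,.19,.28],50)
E
```

```text
[[-0.001 -0.964 -0.265  0.072]
 [ 1.    -0.    -0.001  0.001]
 [ 0.001 -0.265  0.964 -0.201]
 [ 0.     0.     0.     1.   ]] [[297.31863964   0.         257.0261319 ]
 [  0.         297.31863964 194.45444886]
 [  0.           0.           1.        ]]
units [-14.84  10.73  -2.67] cur heading 104.8 wz units 10.97 alt -25.03 joints [-60.  22.   0.  -0. -68. -15.]
units [-21.28  27.23  -3.87] cur heading 104.8 wz units 10.97 alt -25.03 joints [-60.  22.   0.  -0. -68. -15.]
```

Request:
play_rows:
  deltas:
    - [-14.8, 10.7, -4, 0, 0, 11, 87]
    - [-14.8, 10.7, -4, 0, 0, 11, 87]
    - [-14.8, 10.7, -4, 0, 0, 11, 87]
    - [-14.8, 10.7, -4, 0, 0, 11, 87]
    - [-14.8, 10.7, -4, 0, 0, 11, 87]
    - [-14.8, 10.7, -4, 0, 0, 11, 87]
    - [-14.8, 10.7, -4, 0, 0, 11, 87]
    - [-14.8, 10.7, -4, 0, 0, 11, 87]
    - [-14.8, 10.7, -4, 0, 0, 11, 87]
    - [-14.8, 10.7, -4, 0, 0, 11, 87]
    - [-14.8, 10.7, -4, 0, 0, 11, 87]

```text
time_s: 1.8
tcp_pos: [0.4525, -0.2479, 0.2847]
ee_rot: [[-0.768, 0.64, 0.004], [0.64, 0.768, -0.001], [-0.003, 0.002, -1.0]]
wrist_force: [0.4, 0.3, -0.9]
gripper_width: 1.003
```

```bash
python3 - <<'E'
from h import *
s=r.sense();print(s['time_s'],s['tcp_pos'],s['wrist_force'])
rel([.48,.17,.30],50)
save('wrist','w0')
E
```

```text
1.8 [ 0.45253705 -0.24790424  0.28467306] [ 0.36969753  0.32358987 -0.8769913 ]
units [ 9.86 13.54 -0.62] cur heading 50.2 wz units 0.03 alt -35.97 joints [ -11.    8.   -4.   -0.  -77. -119.]
```

View pics/w0.png

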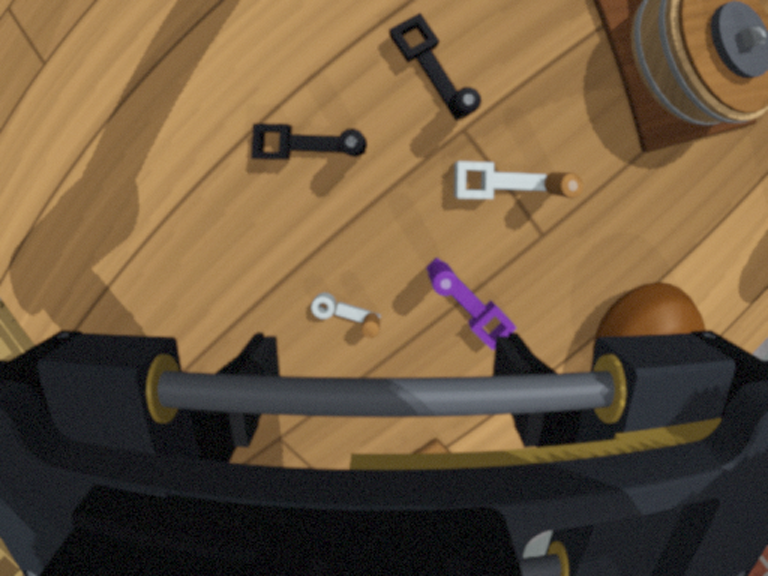

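```bash
python3 - <<'E'
from h import *
s=r.sense();d=r.capture('wrist')
im=cv2.cvtColor(d['pixels'],cv2.COLOR_RGB2BGR)
cv2.imwrite('pics/w0z.png',cv2.resize(im[95:145,295:395],None,fx=7,fy=7,interpolation=cv2.INTER_CUBIC))
rel([.56,.14,.29],50)
for X in [(.5195,-.064,.07),(.4617,-.1343,.024)]: print((wrist_proj(d,X,s)-[295,95]+.43)*7)
E
```

```text
units [ 6.66 14.78 -0.26] cur heading 50.0 wz units -0.01 alt 35.99 joints [ -11.    8.   -5.   -0.  -78. -119.]
[618.78956874 202.56952196]
[159.75718773 178.64970875]
```

View pics/w0z.png

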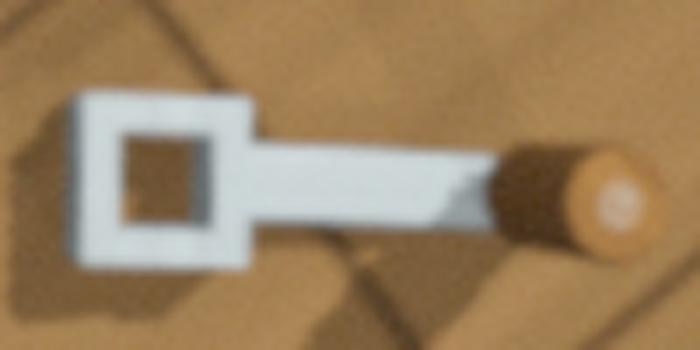

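The wrist view gives the knob at (618,203) and the eye at (164,180) in the crop. Both match the top-camera estimate to about 1 mm. Next I'll look at the shaft from above.

Request:
play_rows:
  deltas:
    - [6.7, 14.8, 0, 0, 0, 0, 60]
    - [6.7, 14.8, 0, 0, 0, 0, 60]
    - [6.7, 14.8, 0, 0, 0, 0, 60]
    - [6.7, 14.8, 0, 0, 0, 0, 60]
    - [6.7, 14.8, 0, 0, 0, 0, 60]
    - [6.7, 14.8, 0, 0, 0, 0, 60]
    - [6.7, 14.8, 0, 0, 0, 0, 60]
    - [6.7, 14.8, 0, 0, 0, 0, 60]
    - [6.7, 14.8, 0, 0, 0, 0, 60]
    - [6.7, 14.8, 0, 0, 0, 0, 60]
    - [6.7, 14.8, 0, 0, 0, 0, 60]

```text
time_s: 3.0
tcp_pos: [0.5596, 0.1382, 0.2831]
ee_rot: [[-0.763, 0.646, -0.001], [0.646, 0.763, -0.001], [0.0, -0.001, -1.0]]
wrist_force: [-0.7, -1.3, 0.6]
gripper_width: 0.691
```

```bash
python3 - <<'E'
from h import *
s=r.sense();print(s['time_s'],s['tcp_pos'],s['wrist_force'])
d=save('wrist','w1')
im=cv2.cvtColor(d['pixels'],cv2.COLOR_RGB2BGR)
p=wrist_proj(d,(.502,.1944,.13),s);print(p*1.5)
u,v=np.round(p).astype(int);print(u,v)
cv2.imwrite('pics/w1z.png',cv2.resize(im[max(v-60,0):v+60,u-60:u+60],None,fx=5,fy=5,interpolation=cv2.INTER_CUBIC))
E
```

```text
3.0 [0.55962316 0.13822586 0.28306863] [-0.74230806 -1.33724429  0.59997144]
[391.57980252 162.34635179]
261 108
```

View pics/w1z.png

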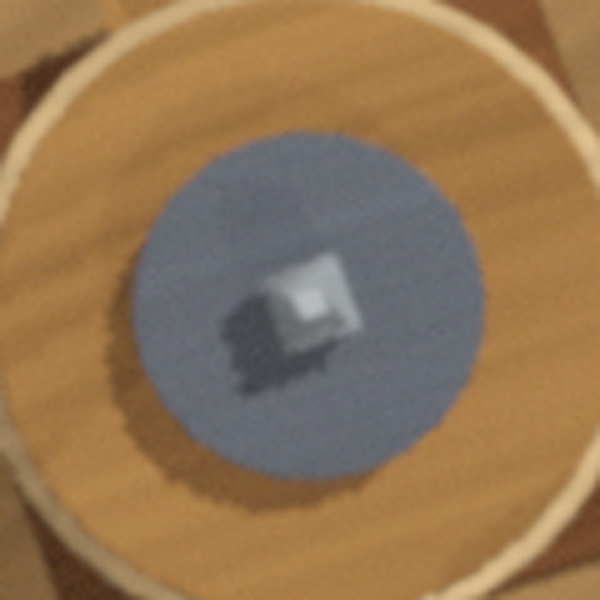

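```bash
python3 - <<'E'
from h import *
s=r.sense();d=r.capture('wrist')
W=lambda x,y,z:wrist_world(d,201+x/5-.4,48+y/5-.4,s,z)
c=[W(*p,.146) for p in [(335,252),(363,327),(290,353),(262,285)]]
print('shaft',np.mean(c,0),[round(np.linalg.norm(c[i]-c[i-1])*1e3,1) for i in range(4)],[round(np.degrees(np.arctan2(*(c[i]-c[i-1])[1::-1]))%90,1) for i in range(4)])
print('tip',W(311,303,.156)); print('plate',W(309,305,.13),W(133,305,.13)-W(485,305,.13))
rel([.52,-.064,.12],50.5)
E
```

```text
shaft [0.50390834 0.19549168 0.146     ] [np.float64(18.0), np.float64(18.2), np.float64(17.5), np.float64(16.7)] [np.float64(74.5), np.float64(70.1), np.float64(69.8), np.float64(71.8)]
tip [0.50353376 0.19511468 0.156     ]
plate [0.50348434 0.19517885 0.13      ] [-0.05356727 -0.06355152  0.        ]
units [-4.02 -7.19  6.54] cur heading 49.7 wz units -0.16 alt 35.84 joints [  30.   14.    4.    0.  -79. -160.]
```

Request:
play_rows:
  deltas:
    - [-4, -7.2, 3, 0, 0, -0.16, 60]
    - [-4, -7.2, 5, 0, 0, -0.16, 60]
    - [-4, -7.2, 6.5, 0, 0, -0.16, 60]
    - [-4, -7.2, 6.5, 0, 0, -0.16, 60]
    - [-4, -7.2, 6.5, 0, 0, -0.16, 60]
    - [-4, -7.2, 6.5, 0, 0, -0.16, 60]
    - [-4, -7.2, 6.5, 0, 0, -0.16, 60]
    - [-4, -7.2, 6.5, 0, 0, -0.16, 60]

```text
time_s: 3.9
tcp_pos: [0.5215, -0.0623, 0.1223]
ee_rot: [[-0.773, 0.635, 0.003], [0.635, 0.773, -0.0], [-0.002, 0.002, -1.0]]
wrist_force: [-0.4, -0.7, 0.6]
gripper_width: 0.687
```

```bash
python3 - <<'E'
from h import *
s=r.sense();print(s['time_s'],s['tcp_pos'],s['wrist_force'])
rel([.5195,-.064,.0245],50.5)
d=save('wrist','w2')
print(wrist_proj(d,(.5195,-.064,.07),s)*1.5)
E
```

```text
3.9 [ 0.52153716 -0.06234418  0.12231728] [-0.39021583 -0.68094698  0.60828769]
units [ 0.03 -0.11  3.91] cur heading 50.6 wz units 0.02 alt -35.98 joints [  11.   15.  -19.    0.  -56. -140.]
[379.30143909 295.51653702]
```

View pics/w2.png

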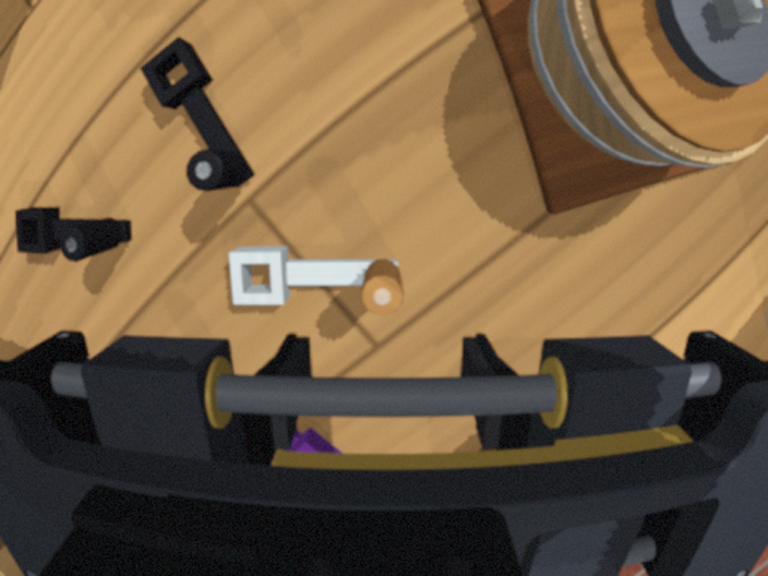

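Request:
play_rows:
  deltas:
    - [0, -0.1, 1.5, 0, 0, 0, 60]
    - [0, -0.1, 3, 0, 0, 0, 60]
    - [0, -0.1, 3.9, 0, 0, 0, 60]
    - [0, -0.1, 3.9, 0, 0, 0, 60]
    - [0, -0.1, 3.9, 0, 0, 0, 60]
    - [0, -0.1, 3.9, 0, 0, 0, 10]
    - [0, -0.1, 3.9, 0, 0, 0, 10]
    - [0, -0.1, 3.9, 0, 0, 0, 10]
    - [0, -0.1, 3.9, 0, 0, 0, 10]
    - [0, -0.1, 3.9, 0, 0, 0, 10]
    - [0, -0.1, 3.9, 0, 0, 0, 10]

```text
time_s: 5.05
tcp_pos: [0.5189, -0.0641, 0.0235]
ee_rot: [[-0.773, 0.634, 0.001], [0.634, 0.773, 0.0], [-0.0, 0.0, -1.0]]
wrist_force: [0.1, -0.0, 1.1]
gripper_width: 0.275
```

```bash
python3 - <<'E'
from h import *
s=r.sense();print(s['time_s'],s['tcp_pos'],s['wrist_force'],s['gripper_width']*87)
E
```

```text
5.05 [ 0.51885997 -0.06411487  0.02354878] [ 0.08503637 -0.0112485   1.10792501] 23.93808908743666
```

Request:
play_rows:
  deltas:
    - [0, 0, -0.8, 0, 0, 0, 10]
    - [0, 0, -2, 0, 0, 0, 10]
    - [0, 0, -3.6, 0, 0, 0, 10]
    - [0, 0, -5.2, 0, 0, 0, 10]
    - [0, 0, -6.8, 0, 0, 0, 10]
    - [0, 0, -7.6, 0, 0, 0, 10]
    - [0, 0, -7.6, 0, 0, 0, 10]
    - [0, 0, -7.6, 0, 0, 0, 10]

```text
time_s: 5.85
tcp_pos: [0.5177, -0.0638, 0.2122]
ee_rot: [[-0.773, 0.635, -0.002], [0.635, 0.773, 0.001], [0.002, -0.0, -1.0]]
wrist_force: [-0.3, -0.2, -2.7]
gripper_width: 0.278
```

```bash
python3 - <<'E'
from h import *
s=r.sense();print(s['time_s'],s['tcp_pos'],s['wrist_force'],s['gripper_width']*87)
save('wrist','w3')
h=np.radians(71.5); rel([.5032+.0905*np.cos(h),.195+.0905*np.sin(h),.215],71.5)
E
```

```text
5.85 [ 0.51769133 -0.06384125  0.21215398] [-0.31885016 -0.16966283 -2.70205156] 24.15311818019487
units [ 8.3  11.03 -0.14] cur heading 50.6 wz units -4.18 alt 31.82 joints [  11.   11.  -11.   -0.  -68. -140.]
```

View pics/w3.png

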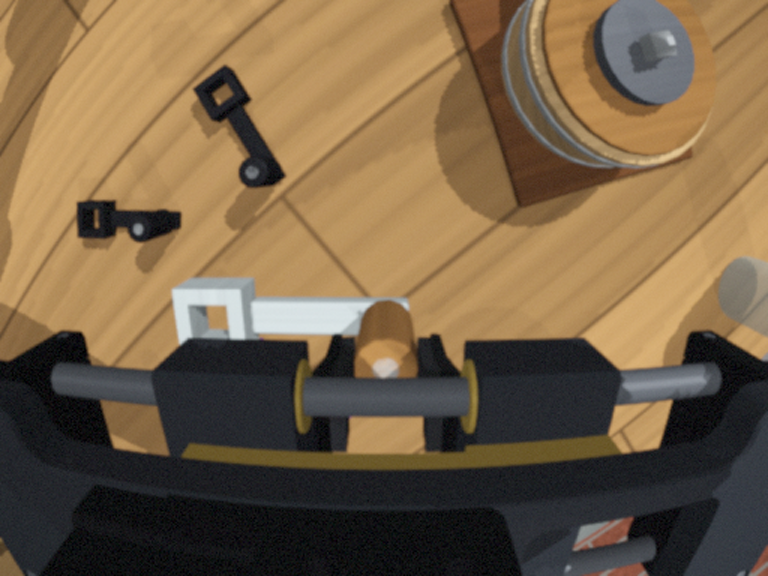

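Request:
play_rows:
  deltas:
    - [1, 1.3, -0.1, 0, 0, -1, 10]
    - [2.2, 2.9, -0.1, 0, 0, -2, 10]
    - [3.3, 4.4, -0.1, 0, 0, -3, 10]
    - [4.4, 5.9, -0.1, 0, 0, -4.1, 10]
    - [5.6, 7.4, -0.1, 0, 0, -4.1, 10]
    - [6.7, 8.8, -0.1, 0, 0, -4.1, 10]
    - [7.6, 10.1, -0.1, 0, 0, -4.1, 10]
    - [8.1, 10.8, -0.1, 0, 0, -4.1, 10]
    - [8.3, 11.0, -0.1, 0, 0, -4.1, 10]
    - [8.3, 11.0, -0.1, 0, 0, -4.1, 10]
    - [8.3, 11.0, -0.1, 0, 0, -4.1, 10]

```text
time_s: 7.0
tcp_pos: [0.5323, 0.2787, 0.2151]
ee_rot: [[-0.946, 0.324, -0.001], [0.324, 0.946, -0.001], [0.001, -0.002, -1.0]]
wrist_force: [-0.5, -1.7, -2.2]
gripper_width: 0.278
```

```bash
python3 - <<'E'
from h import *
s=r.sense();print(s['time_s'],s['tcp_pos'],s['wrist_force'],s['gripper_width']*87)
d=r.capture('top');e=r.capture('scene')
def cr(d,X,n=45,f=8):
    im=cv2.cvtColor(d['pixels'],cv2.COLOR_RGB2BGR);u,v=np.round(proj(d,X)).astype(int);print(u-n//1,v-35)
    return cv2.resize(im[v-35:v+35,u-n:u+n],None,fx=f,fy=f,interpolation=cv2.INTER_CUBIC)
X=(.5032,.195,.17)
cv2.imwrite('pics/t4.png',cr(d,X));cv2.imwrite('pics/s4.png',cr(e,X))
save('wrist','w4')
E
```

```text
7.0 [0.53229917 0.27872027 0.21511381] [-0.49267719 -1.66795659 -2.19593535] 24.14934038162972
85 127
296 204
```

View pics/t4.png

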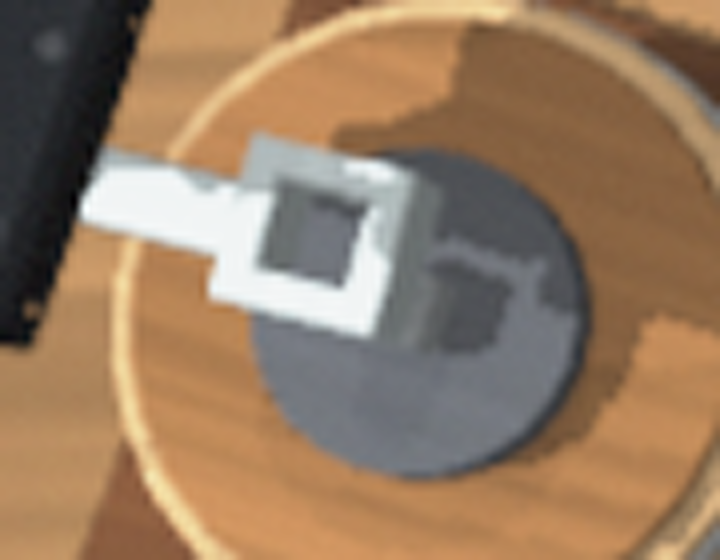

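View pics/s4.png

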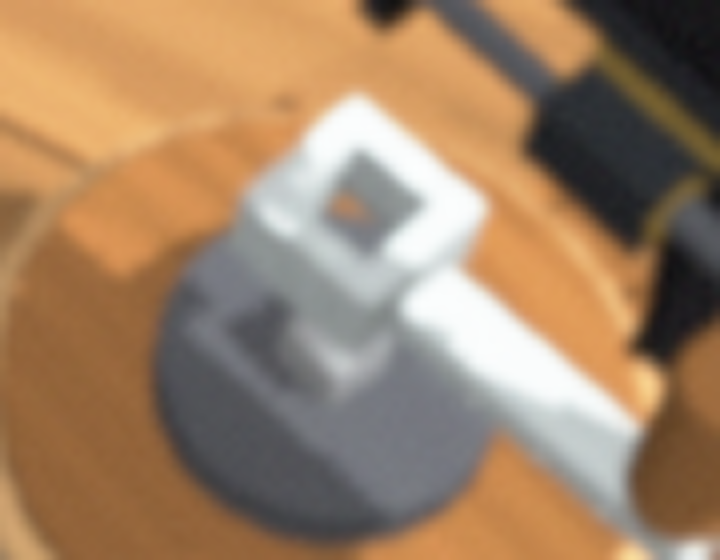

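View pics/w4.png

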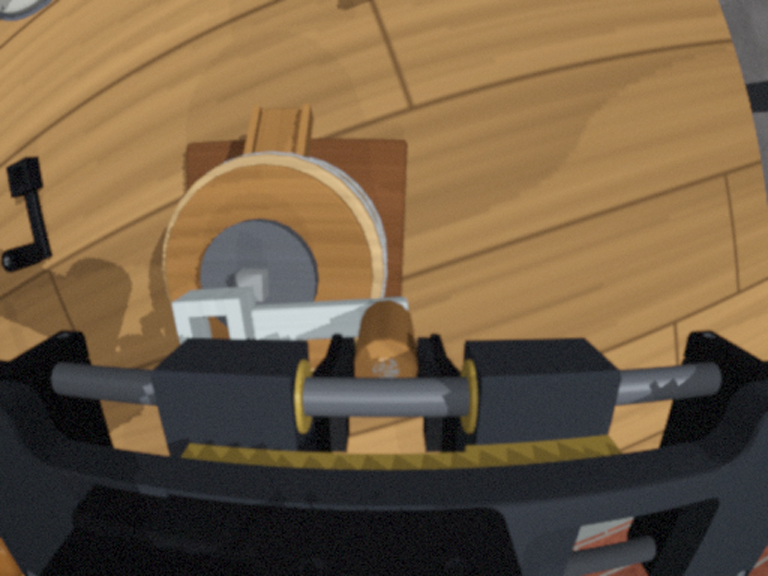

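```bash
python3 - <<'E'
from h import *
d=r.capture('top');e=r.capture('scene');s=r.sense();print(s['tcp_pos'])
def A(d,o,ps,z):
    c=[pix2world(d,o[0]+x/8-.44,o[1]+y/8-.44,z) for x,y in ps]
    print(np.mean(c,0),[round(np.linalg.norm(c[i]-c[i-1])*1e3,1) for i in range(4)],[round(np.degrees(np.arctan2(*(c[i]-c[i-1])[1::-1]))%90,1) for i in range(4)])
for z in (.2,.21,.2155):
  A(d,(85,127),[(258,133),(415,173),(378,337),(210,297)],z)
  A(e,(296,204),[(357,93),(490,208),(372,305),(243,200)],z)
E
```

```text
[0.53277264 0.27911804 0.21613326]
[0.51080023 0.19642549 0.2       ] [np.float64(39.6), np.float64(38.0), np.float64(39.0), np.float64(40.3)] [np.float64(73.9), np.float64(74.3), np.float64(77.3), np.float64(75.3)]
[0.50133988 0.18866368 0.2       ] [np.float64(40.3), np.float64(40.2), np.float64(38.2), np.float64(37.1)] [np.float64(76.9), np.float64(73.7), np.float64(72.4), np.float64(76.9)]
[0.50916174 0.19309607 0.21      ] [np.float64(39.1), np.float64(37.4), np.float64(38.5), np.float64(39.8)] [np.float64(73.9), np.float64(74.3), np.float64(77.3), np.float64(75.3)]
[0.50731111 0.1898334  0.21      ] [np.float64(39.7), np.float64(39.6), np.float64(37.6), np.float64(36.6)] [np.float64(76.9), np.float64(73.7), np.float64(72.4), np.float64(76.9)]
[0.50826057 0.1912649  0.2155    ] [np.float64(38.8), np.float64(37.2), np.float64(38.2), np.float64(39.5)] [np.float64(73.9), np.float64(74.3), np.float64(77.3), np.float64(75.3)]
[0.51059528 0.19047674 0.2155    ] [np.float64(39.4), np.float64(39.2), np.float64(37.3), np.float64(36.3)] [np.float64(76.9), np.float64(73.7), np.float64(72.4), np.float64(76.9)]
```

Request:
play_rows:
  deltas:
    - [0.06, 0.04, 0, 0, 0, 0.4, 10]
    - [0.06, 0.04, 0.2, 0, 0, 0.7, 10]
    - [0.06, 0.04, 0.5, 0, 0, 0.7, 10]
    - [0.06, 0.04, 0.8, 0, 0, 0.7, 10]
    - [0.06, 0.04, 1.1, 0, 0, 0.7, 10]
    - [0.06, 0.04, 1.1, 0, 0, 0.7, 10]
    - [0.06, 0.04, 1.1, 0, 0, 0.7, 10]

```text
time_s: 7.95
tcp_pos: [0.5316, 0.2815, 0.1879]
ee_rot: [[-0.925, 0.38, -0.0], [0.38, 0.925, -0.001], [0.0, -0.001, -1.0]]
wrist_force: [0.7, -0.7, -1.8]
gripper_width: 0.274
```

```bash
cat >> h.py <<'E'
def cr(d,X,n=45,f=8):
    im=cv2.cvtColor(d['pixels'],cv2.COLOR_RGB2BGR);u,v=np.round(proj(d,X)).astype(int);print(u-n,v-35)
    return cv2.resize(im[v-35:v+35,u-n:u+n],None,fx=f,fy=f,interpolation=cv2.INTER_CUBIC)
E
python3 - <<'E'
from h import *
s=r.sense();print(s['time_s'],s['tcp_pos'],s['wrist_force'],s['gripper_width']*87)
d=r.capture('top');e=r.capture('scene')
X=(.5032,.195,.15)
cv2.imwrite('pics/t5.png',cr(d,X));cv2.imwrite('pics/s5.png',cr(e,X))
E
```

```text
7.95 [0.53156388 0.28145985 0.18793275] [ 0.74606323 -0.68366125 -1.7843418 ] 23.800804612336414
88 129
295 209
```

View pics/t5.png

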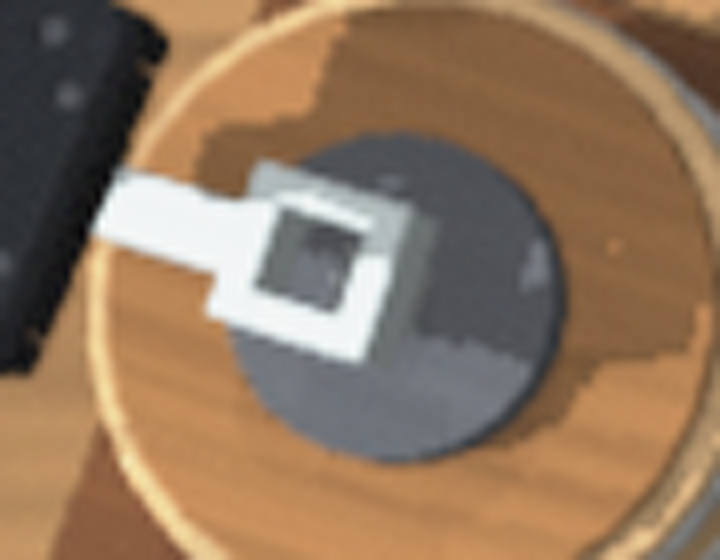

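View pics/s5.png

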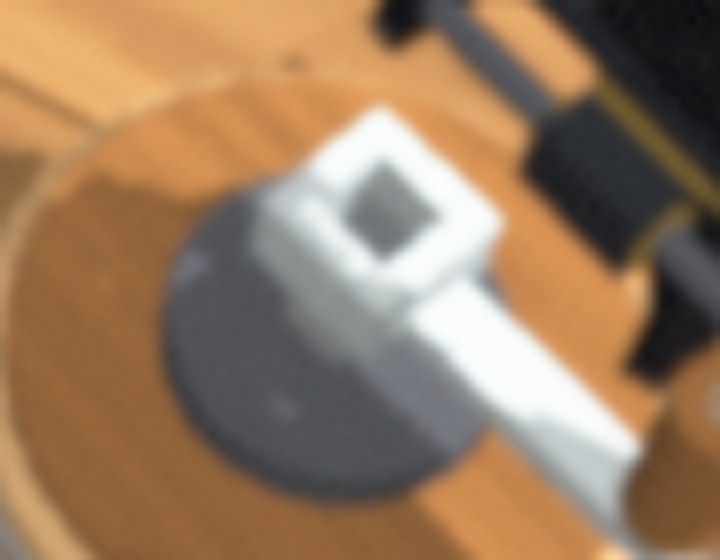

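```bash
python3 - <<'E'
from h import *
d=r.capture('top');e=r.capture('scene');s=r.sense();print(s['tcp_pos'])
def A(d,o,ps,z):
    c=[pix2world(d,o[0]+x/8-.44,o[1]+y/8-.44,z) for x,y in ps]
    print(np.mean(c,0),[round(np.linalg.norm(c[i]-c[i-1])*1e3,1) for i in range(4)],[round(np.degrees(np.arctan2(*(c[i]-c[i-1])[1::-1]))%90,1) for i in range(4)])
for z in (.18,.188):
  A(d,(88,129),[(258,160),(412,205),(365,362),(207,312)],z)
  A(e,(295,209),[(380,105),(505,213),(388,300),(262,195)],z)
E
```

```text
[0.53176275 0.28175769 0.18868839]
[0.50420421 0.19847568 0.18      ] [np.float64(38.1), np.float64(38.6), np.float64(38.9), np.float64(39.7)] [np.float64(71.6), np.float64(72.4), np.float64(73.3), np.float64(71.2)]
[0.49811918 0.19318768 0.18      ] [np.float64(38.4), np.float64(38.3), np.float64(36.9), np.float64(37.4)] [np.float64(71.3), np.float64(74.0), np.float64(69.6), np.float64(76.4)]
[0.50299814 0.19586103 0.188     ] [np.float64(37.7), np.float64(38.2), np.float64(38.5), np.float64(39.3)] [np.float64(71.6), np.float64(72.4), np.float64(73.3), np.float64(71.2)]
[0.50279317 0.19404241 0.188     ] [np.float64(37.9), np.float64(37.9), np.float64(36.4), np.float64(36.9)] [np.float64(71.3), np.float64(74.0), np.float64(69.6), np.float64(76.4)]
```

The eye is at (0.503, 0.195) with heading about 72°, which is on the shaft axis and aligned with its square. Lowering now.

Request:
play_rows:
  deltas:
    - [0, 0, 0.2, 0, 0, 0, 10]
    - [0, 0, 0.4, 0, 0, 0, 10]
    - [0, 0, 0.6, 0, 0, 0, 10]
    - [0, 0, 0.75, 0, 0, 0, 10]
    - [0, 0, 0.9, 0, 0, 0, 10]
    - [0, 0, 1.05, 0, 0, 0, 10]
    - [0, 0, 1.2, 0, 0, 0, 10]
    - [0, 0, 1.3, 0, 0, 0, 10]
    - [0, 0, 1.3, 0, 0, 0, 10]

```text
time_s: 9.05
tcp_pos: [0.5313, 0.2814, 0.1553]
ee_rot: [[-0.925, 0.381, -0.001], [0.381, 0.925, -0.0], [0.0, -0.001, -1.0]]
wrist_force: [0.1, -0.2, -1.5]
gripper_width: 0.274
```

```bash
python3 - <<'E'
from h import *
s=r.sense();print(s['time_s'],s['tcp_pos'],s['wrist_force'],s['moment'],s['gripper_width']*87)
d=r.capture('top');e=r.capture('scene')
X=(.5032,.195,.15)
cv2.imwrite('pics/s6.png',np.hstack([cr(d,X,f=4),cr(e,X,f=4)]))
E
```

```text
9.05 [0.53133104 0.28144871 0.15527713] [ 0.11035854 -0.23657555 -1.53864018] [ 0.05485138 -0.05206243  0.01493898] 23.84254266143714
88 129
295 209
```

View pics/s6.png

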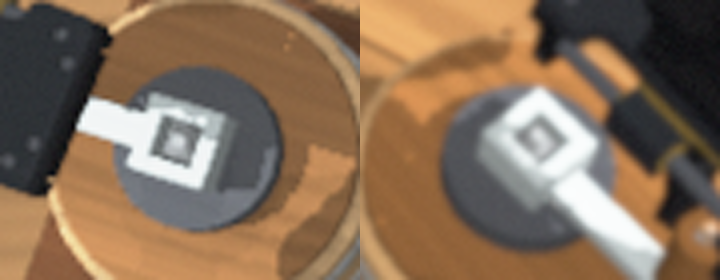

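Request:
play_rows:
  deltas:
    - [0, 0, 0.05, 0, 0, 0, 10]
    - [0, 0, 0.1, 0, 0, 0, 10]
    - [0, 0, 0.12, 0, 0, 0, 10]
    - [0, 0, 0.12, 0, 0, 0, 10]

```text
time_s: 9.55
tcp_pos: [0.5319, 0.2818, 0.1534]
ee_rot: [[-0.925, 0.38, 0.001], [0.38, 0.925, 0.001], [-0.001, 0.001, -1.0]]
wrist_force: [0.2, 0.1, 1.4]
gripper_width: 0.277
```

```bash
python3 - <<'E'
from h import *
s=r.sense();print(s['time_s'],s['tcp_pos'],s['wrist_force'],s['moment'],s['gripper_width']*87)
R=s['ee_rot'];p=s['tcp_pos'];c=np.array([.5032,.195])
v=p[:2]-c;print(np.linalg.norm(v),np.degrees(np.arctan2(v[1],v[0])))
E
```

```text
9.55 [0.53192078 0.28182626 0.1534019 ] [0.17914234 0.07710935 1.36590486] [0.01118679 0.10313035 0.01439456] 24.125029092639465
0.09145317547730271 71.69658450013068
```

```bash
cat > wind.py <<'E'
import numpy as np,sys
def rows(a,b,n=12,off=4.0,rho=3.62,dz=0,ease=False):
    P=lambda f:rho*np.array([np.sin(np.radians(off-f)),np.cos(np.radians(off-f))])
    t=np.arange(1,n+1)/n
    print(a,b,[[float(x) for x in np.round([*(P(a+(b-a)*q)-P(a)),dz,0,0,0,10],2)] for q in t])
if __name__=='__main__':
    rows(0,60)
    for a in (60,150,240,330): rows(a,a+90)
E
python3 wind.py
```

```text
0 60 [[-0.32, 0.01, 0.0, 0.0, 0.0, 0.0, 10.0], [-0.63, -0.01, 0.0, 0.0, 0.0, 0.0, 10.0], [-0.94, -0.06, 0.0, 0.0, 0.0, 0.0, 10.0], [-1.25, -0.13, 0.0, 0.0, 0.0, 0.0, 10.0], [-1.55, -0.23, 0.0, 0.0, 0.0, 0.0, 10.0], [-1.84, -0.36, 0.0, 0.0, 0.0, 0.0, 10.0], [-2.12, -0.51, 0.0, 0.0, 0.0, 0.0, 10.0], [-2.38, -0.68, 0.0, 0.0, 0.0, 0.0, 10.0], [-2.63, -0.88, 0.0, 0.0, 0.0, 0.0, 10.0], [-2.86, -1.1, 0.0, 0.0, 0.0, 0.0, 10.0], [-3.07, -1.33, 0.0, 0.0, 0.0, 0.0, 10.0], [-3.25, -1.59, 0.0, 0.0, 0.0, 0.0, 10.0]]
60 150 [[-0.24, -0.41, 0.0, 0.0, 0.0, 0.0, 10.0], [-0.42, -0.85, 0.0, 0.0, 0.0, 0.0, 10.0], [-0.55, -1.3, 0.0, 0.0, 0.0, 0.0, 10.0], [-0.61, -1.77, 0.0, 0.0, 0.0, 0.0, 10.0], [-0.61, -2.25, 0.0, 0.0, 0.0, 0.0, 10.0], [-0.55, -2.72, 0.0, 0.0, 0.0, 0.0, 10.0], [-0.43, -3.17, 0.0, 0.0, 0.0, 0.0, 10.0], [-0.25, -3.61, 0.0, 0.0, 0.0, 0.0, 10.0], [-0.02, -4.02, 0.0, 0.0, 0.0, 0.0, 10.0], [0.27, -4.4, 0.0, 0.0, 0.0, 0.0, 10.0], [0.6, -4.74, 0.0, 0.0, 0.0, 0.0, 10.0], [0.98, -5.03, 0.0, 0.0, 0.0, 0.0, 10.0]]
150 240 [[0.41, -0.24, 0.0, 0.0, 0.0, 0.0, 10.0], [0.85, -0.42, 0.0, 0.0, 0.0, 0.0, 10
[... 698 characters left out ...]
0.25, 3.61, 0.0, 0.0, 0.0, 0.0, 10.0], [0.02, 4.02, 0.0, 0.0, 0.0, 0.0, 10.0], [-0.27, 4.4, 0.0, 0.0, 0.0, 0.0, 10.0], [-0.6, 4.74, 0.0, 0.0, 0.0, 0.0, 10.0], [-0.98, 5.03, 0.0, 0.0, 0.0, 0.0, 10.0]]
330 420 [[-0.41, 0.24, 0.0, 0.0, 0.0, 0.0, 10.0], [-0.85, 0.42, 0.0, 0.0, 0.0, 0.0, 10.0], [-1.3, 0.55, 0.0, 0.0, 0.0, 0.0, 10.0], [-1.77, 0.61, 0.0, 0.0, 0.0, 0.0, 10.0], [-2.25, 0.61, 0.0, 0.0, 0.0, 0.0, 10.0], [-2.72, 0.55, 0.0, 0.0, 0.0, 0.0, 10.0], [-3.17, 0.43, 0.0, 0.0, 0.0, 0.0, 10.0], [-3.61, 0.25, 0.0, 0.0, 0.0, 0.0, 10.0], [-4.02, 0.02, 0.0, 0.0, 0.0, 0.0, 10.0], [-4.4, -0.27, 0.0, 0.0, 0.0, 0.0, 10.0], [-4.74, -0.6, 0.0, 0.0, 0.0, 0.0, 10.0], [-5.03, -0.98, 0.0, 0.0, 0.0, 0.0, 10.0]]
```

Request:
play_rows:
  deltas:
    - [-0.32, 0.01, 0, 0, 0, 0, 10]
    - [-0.63, -0.01, 0, 0, 0, 0, 10]
    - [-0.94, -0.06, 0, 0, 0, 0, 10]
    - [-1.25, -0.13, 0, 0, 0, 0, 10]
    - [-1.55, -0.23, 0, 0, 0, 0, 10]
    - [-1.84, -0.36, 0, 0, 0, 0, 10]
    - [-2.12, -0.51, 0, 0, 0, 0, 10]
    - [-2.38, -0.68, 0, 0, 0, 0, 10]
    - [-2.63, -0.88, 0, 0, 0, 0, 10]
    - [-2.86, -1.1, 0, 0, 0, 0, 10]
    - [-3.07, -1.33, 0, 0, 0, 0, 10]
    - [-3.25, -1.59, 0, 0, 0, 0, 10]

```text
time_s: 10.75
tcp_pos: [0.5918, 0.2135, 0.1524]
ee_rot: [[-0.925, 0.381, 0.0], [0.381, 0.925, 0.001], [0.0, 0.001, -1.0]]
wrist_force: [-2.3, 3.8, -2.8]
gripper_width: 0.276
```

```bash
cat >> h.py <<'E'
def chk(n):
    s=r.sense();print(s['time_s'],s['tcp_pos'],s['wrist_force'],s['moment'],s['gripper_width']*87)
    v=s['tcp_pos'][:2]-[.5032,.195];print(np.linalg.norm(v),np.degrees(np.arctan2(v[1],v[0])),np.round(s['joints']))
    d=r.capture('top');e=r.capture('scene')
    X=(.5032,.195,.15)
    cv2.imwrite('pics/%s.png'%n,np.hstack([cr(d,X,f=4),cr(e,X,f=4)]))
E
python3 -c "
from h import *
chk('q1')"
```

```text
10.75 [0.59177425 0.21352475 0.15239653] [-2.33100113  3.84253467 -2.79843421] [ 1.06728373  0.70066526 -0.03034897] 24.01046483941283
0.090490686663559 11.812783147591638 [  35.   24.   -2.   -0.  -65. -147.]
88 129
295 209
```

View pics/q1.png

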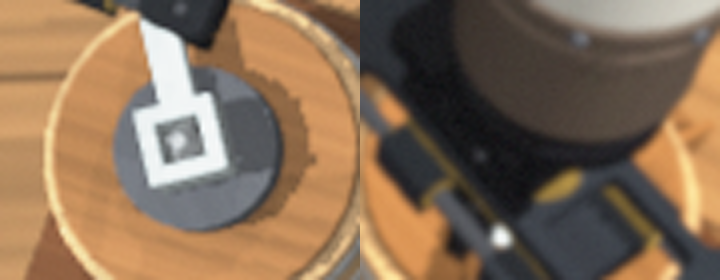

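The crank is on the shaft and driving it at about 4.5 N, as expected. Continuing.

Request:
play_rows:
  deltas:
    - [-0.24, -0.41, 0, 0, 0, 0, 10]
    - [-0.42, -0.85, 0, 0, 0, 0, 10]
    - [-0.55, -1.3, 0, 0, 0, 0, 10]
    - [-0.61, -1.77, 0, 0, 0, 0, 10]
    - [-0.61, -2.25, 0, 0, 0, 0, 10]
    - [-0.55, -2.72, 0, 0, 0, 0, 10]
    - [-0.43, -3.17, 0, 0, 0, 0, 10]
    - [-0.25, -3.61, 0, 0, 0, 0, 10]
    - [-0.02, -4.02, 0, 0, 0, 0, 10]
    - [0.27, -4.4, 0, 0, 0, 0, 10]
    - [0.6, -4.74, 0, 0, 0, 0, 10]
    - [0.98, -5.03, 0, 0, 0, 0, 10]

```text
time_s: 12.05
tcp_pos: [0.5212, 0.1063, 0.1537]
ee_rot: [[-0.925, 0.38, 0.003], [0.38, 0.925, -0.0], [-0.003, 0.001, -1.0]]
wrist_force: [3.1, 2.2, 1.1]
gripper_width: 0.281
```

```bash
python3 -c "
from h import *
chk('q2')"
```

```text
12.05 [0.52124662 0.10634864 0.15365413] [3.08546802 2.24605141 1.07330648] [ 1.04853801 -1.0607616  -0.03475524] 24.463481742743777
0.09046957232389594 -78.49360724277231 [  29.   14.  -15.    0.  -60. -141.]
88 129
295 209
```

View pics/q2.png

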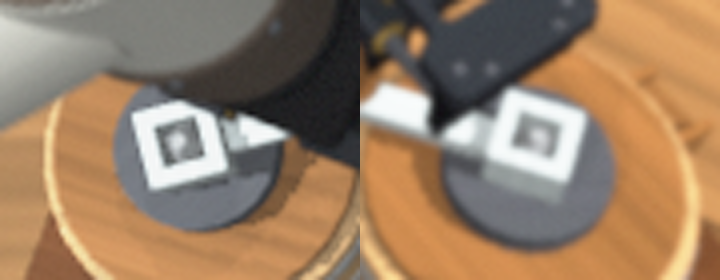

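Request:
play_rows:
  deltas:
    - [0.41, -0.24, 0, 0, 0, 0, 10]
    - [0.85, -0.42, 0, 0, 0, 0, 10]
    - [1.3, -0.55, 0, 0, 0, 0, 10]
    - [1.77, -0.61, 0, 0, 0, 0, 10]
    - [2.25, -0.61, 0, 0, 0, 0, 10]
    - [2.72, -0.55, 0, 0, 0, 0, 10]
    - [3.17, -0.43, 0, 0, 0, 0, 10]
    - [3.61, -0.25, 0, 0, 0, 0, 10]
    - [4.02, -0.02, 0, 0, 0, 0, 10]
    - [4.4, 0.27, 0, 0, 0, 0, 10]
    - [4.74, 0.6, 0, 0, 0, 0, 10]
    - [5.03, 0.98, 0, 0, 0, 0, 10]

```text
time_s: 13.35
tcp_pos: [0.4117, 0.1773, 0.152]
ee_rot: [[-0.925, 0.381, -0.004], [0.381, 0.925, -0.003], [0.003, -0.004, -1.0]]
wrist_force: [-1.9, -4.0, 4.6]
gripper_width: 0.276
```

```bash
python3 -c "
from h import *
chk('q3')"
```

```text
13.35 [0.41170695 0.17726132 0.15196051] [-1.91951243 -3.95763865  4.55358106] [-1.34053705  0.53671278 -0.07947036] 24.029431313793253
0.09319677756070405 -169.02762123748204 [  44.    6.  -26.   -0.  -58. -156.]
88 129
295 209
```

View pics/q3.png

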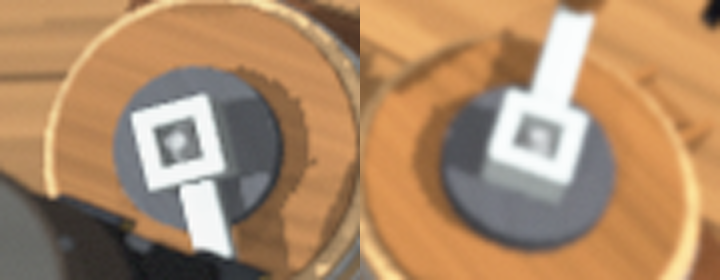

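Request:
play_rows:
  deltas:
    - [0.24, 0.41, 0, 0, 0, 0, 10]
    - [0.42, 0.85, 0, 0, 0, 0, 10]
    - [0.55, 1.3, 0, 0, 0, 0, 10]
    - [0.61, 1.77, 0, 0, 0, 0, 10]
    - [0.61, 2.25, 0, 0, 0, 0, 10]
    - [0.55, 2.72, 0, 0, 0, 0, 10]
    - [0.43, 3.17, 0, 0, 0, 0, 10]
    - [0.25, 3.61, 0, 0, 0, 0, 10]
    - [0.02, 4.02, 0, 0, 0, 0, 10]
    - [-0.27, 4.4, 0, 0, 0, 0, 10]
    - [-0.6, 4.74, 0, 0, 0, 0, 10]
    - [-0.98, 5.03, 0, 0, 0, 0, 10]

```text
time_s: 14.65
tcp_pos: [0.4857, 0.2846, 0.1526]
ee_rot: [[-0.925, 0.381, -0.0], [0.381, 0.925, -0.0], [-0.0, -0.0, -1.0]]
wrist_force: [-3.0, -2.6, 1.9]
gripper_width: 0.276
```

```bash
python3 -c "
from h import *
chk('q4')"
```

```text
14.65 [0.4856839  0.28462306 0.15262921] [-2.96369258 -2.58425048  1.85520691] [-0.86153022  1.10545954 -0.06968469] 24.030850705906257
0.09131870739310695 101.05859690482417 [  47.   17.  -11.    0.  -62. -159.]
88 129
295 209
```

View pics/q4.png

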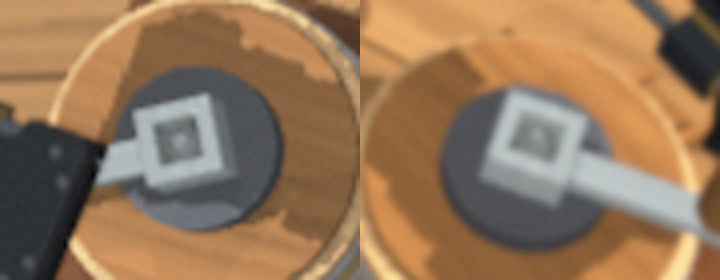

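Still seated at 330°. Next 330 to 420°.

Request:
play_rows:
  deltas:
    - [-0.41, 0.24, 0, 0, 0, 0, 10]
    - [-0.85, 0.42, 0, 0, 0, 0, 10]
    - [-1.3, 0.55, 0, 0, 0, 0, 10]
    - [-1.77, 0.61, 0, 0, 0, 0, 10]
    - [-2.25, 0.61, 0, 0, 0, 0, 10]
    - [-2.72, 0.55, 0, 0, 0, 0, 10]
    - [-3.17, 0.43, 0, 0, 0, 0, 10]
    - [-3.61, 0.25, 0, 0, 0, 0, 10]
    - [-4.02, 0.02, 0, 0, 0, 0, 10]
    - [-4.4, -0.27, 0, 0, 0, 0, 10]
    - [-4.74, -0.6, 0, 0, 0, 0, 10]
    - [-5.03, -0.98, 0, 0, 0, 0, 10]

```text
time_s: 15.95
tcp_pos: [0.5919, 0.2135, 0.1523]
ee_rot: [[-0.925, 0.381, 0.0], [0.381, 0.925, 0.001], [0.0, 0.001, -1.0]]
wrist_force: [-4.0, 2.3, -2.5]
gripper_width: 0.277
```

Request:
play_rows:
  deltas:
    - [-0.24, -0.41, 0, 0, 0, 0, 10]
    - [-0.42, -0.85, 0, 0, 0, 0, 10]
    - [-0.55, -1.3, 0, 0, 0, 0, 10]
    - [-0.61, -1.77, 0, 0, 0, 0, 10]
    - [-0.61, -2.25, 0, 0, 0, 0, 10]
    - [-0.55, -2.72, 0, 0, 0, 0, 10]
    - [-0.43, -3.17, 0, 0, 0, 0, 10]
    - [-0.25, -3.61, 0, 0, 0, 0, 10]
    - [-0.02, -4.02, 0, 0, 0, 0, 10]
    - [0.27, -4.4, 0, 0, 0, 0, 10]
    - [0.6, -4.74, 0, 0, 0, 0, 10]
    - [0.98, -5.03, 0, 0, 0, 0, 10]

```text
time_s: 17.15
tcp_pos: [0.5241, 0.1074, 0.1545]
ee_rot: [[-0.925, 0.38, 0.009], [0.38, 0.925, 0.003], [-0.007, 0.006, -1.0]]
wrist_force: [3.1, 3.7, -1.8]
gripper_width: 0.276
```

```bash
python3 -c "
from h import *
chk('q5')
from wind import rows
rows(690,765)"
```

```text
17.15 [0.5240519  0.10743856 0.15450405] [ 3.13480401  3.71756582 -1.83211624] [ 1.33229971 -0.86052612 -0.03147066] 23.974457238923748
0.09001003751303038 -76.60506114858401 [  29.   14.  -15.    0.  -60. -141.]
88 129
295 209
690 765 [[-0.34, 0.2, 0.0, 0.0, 0.0, 0.0, 10.0], [-0.7, 0.37, 0.0, 0.0, 0.0, 0.0, 10.0], [-1.07, 0.49, 0.0, 0.0, 0.0, 0.0, 10.0], [-1.46, 0.57, 0.0, 0.0, 0.0, 0.0, 10.0], [-1.85, 0.61, 0.0, 0.0, 0.0, 0.0, 10.0], [-2.25, 0.61, 0.0, 0.0, 0.0, 0.0, 10.0], [-2.64, 0.57, 0.0, 0.0, 0.0, 0.0, 10.0], [-3.02, 0.48, 0.0, 0.0, 0.0, 0.0, 10.0], [-3.39, 0.35, 0.0, 0.0, 0.0, 0.0, 10.0], [-3.75, 0.18, 0.0, 0.0, 0.0, 0.0, 10.0], [-4.09, -0.03, 0.0, 0.0, 0.0, 0.0, 10.0], [-4.4, -0.27, 0.0, 0.0, 0.0, 0.0, 10.0]]
```

View pics/q5.png

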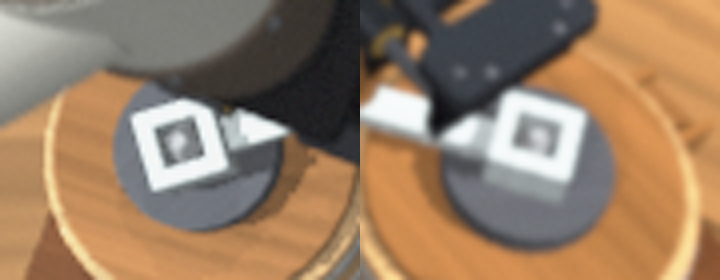

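Request:
play_rows:
  deltas:
    - [0.41, -0.24, 0, 0, 0, 0, 10]
    - [0.85, -0.42, 0, 0, 0, 0, 10]
    - [1.3, -0.55, 0, 0, 0, 0, 10]
    - [1.77, -0.61, 0, 0, 0, 0, 10]
    - [2.25, -0.61, 0, 0, 0, 0, 10]
    - [2.72, -0.55, 0, 0, 0, 0, 10]
    - [3.17, -0.43, 0, 0, 0, 0, 10]
    - [3.61, -0.25, 0, 0, 0, 0, 10]
    - [4.02, -0.02, 0, 0, 0, 0, 10]
    - [4.4, 0.27, 0, 0, 0, 0, 10]
    - [4.74, 0.6, 0, 0, 0, 0, 10]
    - [5.03, 0.98, 0, 0, 0, 0, 10]

```text
time_s: 18.45
tcp_pos: [0.4118, 0.1773, 0.152]
ee_rot: [[-0.925, 0.381, -0.004], [0.381, 0.925, -0.002], [0.003, -0.004, -1.0]]
wrist_force: [-2.2, -4.4, 3.9]
gripper_width: 0.276
```

Request:
play_rows:
  deltas:
    - [0.24, 0.41, 0, 0, 0, 0, 10]
    - [0.42, 0.85, 0, 0, 0, 0, 10]
    - [0.55, 1.3, 0, 0, 0, 0, 10]
    - [0.61, 1.77, 0, 0, 0, 0, 10]
    - [0.61, 2.25, 0, 0, 0, 0, 10]
    - [0.55, 2.72, 0, 0, 0, 0, 10]
    - [0.43, 3.17, 0, 0, 0, 0, 10]
    - [0.25, 3.61, 0, 0, 0, 0, 10]
    - [0.02, 4.02, 0, 0, 0, 0, 10]
    - [-0.27, 4.4, 0, 0, 0, 0, 10]
    - [-0.6, 4.74, 0, 0, 0, 0, 10]
    - [-0.98, 5.03, 0, 0, 0, 0, 10]

```text
time_s: 19.65
tcp_pos: [0.4858, 0.2846, 0.1527]
ee_rot: [[-0.925, 0.381, 0.0], [0.381, 0.925, -0.0], [-0.0, -0.0, -1.0]]
wrist_force: [-3.9, -1.7, 3.2]
gripper_width: 0.276
```

Request:
play_rows:
  deltas:
    - [-0.34, 0.2, 0, 0, 0, 0, 10]
    - [-0.7, 0.37, 0, 0, 0, 0, 10]
    - [-1.07, 0.49, 0, 0, 0, 0, 10]
    - [-1.46, 0.57, 0, 0, 0, 0, 10]
    - [-1.85, 0.61, 0, 0, 0, 0, 10]
    - [-2.25, 0.61, 0, 0, 0, 0, 10]
    - [-2.64, 0.57, 0, 0, 0, 0, 10]
    - [-3.02, 0.48, 0, 0, 0, 0, 10]
    - [-3.39, 0.35, 0, 0, 0, 0, 10]
    - [-3.75, 0.18, 0, 0, 0, 0, 10]
    - [-4.09, -0.03, 0, 0, 0, 0, 10]
    - [-4.4, -0.27, 0, 0, 0, 0, 10]

```text
time_s: 20.85
tcp_pos: [0.584, 0.236, 0.1523]
ee_rot: [[-0.925, 0.381, -0.0], [0.381, 0.925, 0.001], [0.001, 0.001, -1.0]]
wrist_force: [-4.8, 0.7, -1.0]
gripper_width: 0.274
```

```bash
python3 -c "
from h import *
chk('q6')"
```

```text
20.85 [0.58402031 0.23603837 0.15231174] [-4.78782097  0.73112386 -0.95353158] [0.41793187 1.58661631 0.03983775] 23.81673065542801
0.09064254535956458 26.920231159868425 [  37.   24.   -1.   -0.  -65. -149.]
88 129
295 209
```

View pics/q6.png

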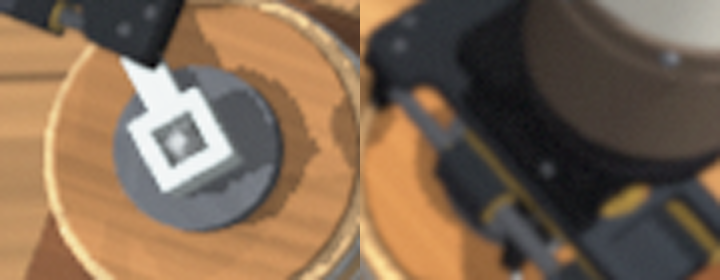

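The crank has turned about 765°, so the shaft is between 737 and 765° after the play is allowed for. I'll press lightly, release and rise.

Request:
play_rows:
  deltas:
    - [-4.4, -0.27, 0.06, 0, 0, 0, 10]

```text
time_s: 21.05
tcp_pos: [0.6088, 0.21, 0.1455]
ee_rot: [[-0.924, 0.379, -0.043], [0.38, 0.925, -0.014], [0.035, -0.029, -0.999]]
wrist_force: [-42.2, -5.2, -8.2]
gripper_width: 0.277
```

My mistake: that row was measured from the new starting pose, so it pushed the hand about 40 mm sideways. I'll look before doing anything else.

```bash
python3 -c "
from h import *
chk('q7')
save('wrist','w7');s=r.sense();print(s['ee_rot'],s['tcp_pos'],s['wrist_force'])"
```

```text
21.05 [0.60878289 0.21003976 0.14550774] [-42.24502608  -5.20181658  -8.21409774] [-1.23806895 12.22865677 -0.06601158] 24.112841699205333
0.106648678467687 8.106963563775803 [  33.   27.    3.   -1.  -69. -145.]
88 129
295 209
[[-9.24091267e-01  3.82169153e-01  1.43837766e-03]
 [ 3.82167598e-01  9.24092192e-01 -1.24418719e-03]
 [-1.80468353e-03 -6.00041178e-04 -9.99998192e-01]] [0.63076203 0.21306092 0.1505624 ] [0.9106086  0.91199986 0.73500317]
```

View pics/q7.png

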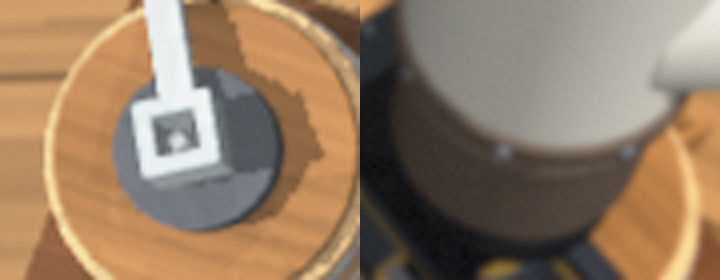

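View pics/w7.png

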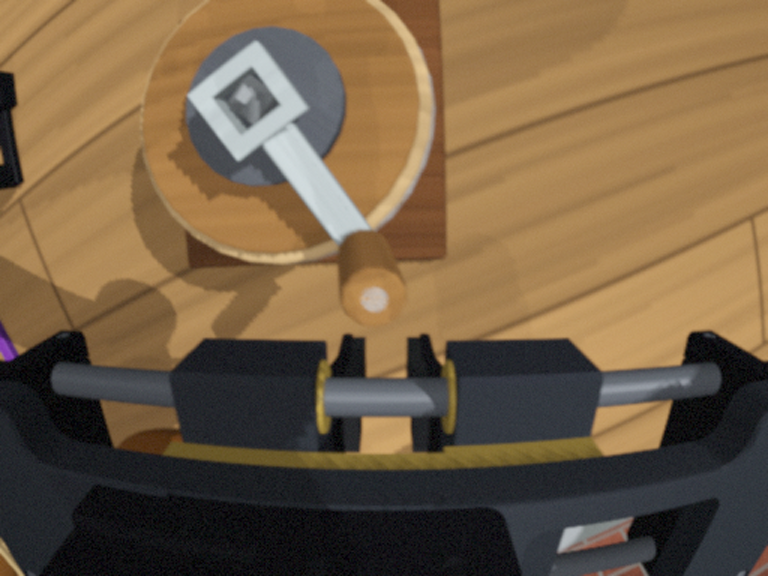

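The fingers slid off the knob sideways and the hand is now free, with wrist force near 0. I'll rise straight up and away, then check the crank.

Request:
play_rows:
  deltas:
    - [-0.6, 0, -0.3, 0, 0, 0, 30]
    - [-0.8, 0, -1.5, 0, 0, 0, 30]
    - [-0.8, 0, -3, 0, 0, 0, 30]
    - [-0.8, 0, -5, 0, 0, 0, 30]
    - [-0.8, 0, -5, 0, 0, 0, 30]
    - [-0.8, 0, -5, 0, 0, 0, 30]

```text
time_s: 21.8
tcp_pos: [0.6494, 0.208, 0.2814]
ee_rot: [[-0.925, 0.38, 0.01], [0.38, 0.925, 0.004], [-0.008, 0.008, -1.0]]
wrist_force: [0.5, -0.5, 0.0]
gripper_width: 0.343
```

```bash
python3 -c "
from h import *
chk('q8')
s=r.sense();d=save('wrist','w8');print(s['ee_rot'],s['tcp_pos'],s['wrist_force'])"
```

```text
21.8 [0.64939926 0.2080368  0.2813875 ] [ 0.51255251 -0.52029514  0.03168764] [-0.02294554 -0.0029312  -0.01673421] 29.849531725865095
0.14677935955091548 5.095670651880093 [  31.   25.   19.    0.  -83. -144.]
88 129
295 209
[[-9.24925759e-01  3.80140732e-01  2.31599988e-03]
 [ 3.80143578e-01  9.24927023e-01  9.29079767e-04]
 [-1.78894981e-03  1.73974229e-03 -9.99996886e-01]] [0.64762239 0.20734443 0.27742955] [ 0.46260153  0.20899962 -0.40828087]
```

View pics/w8.png

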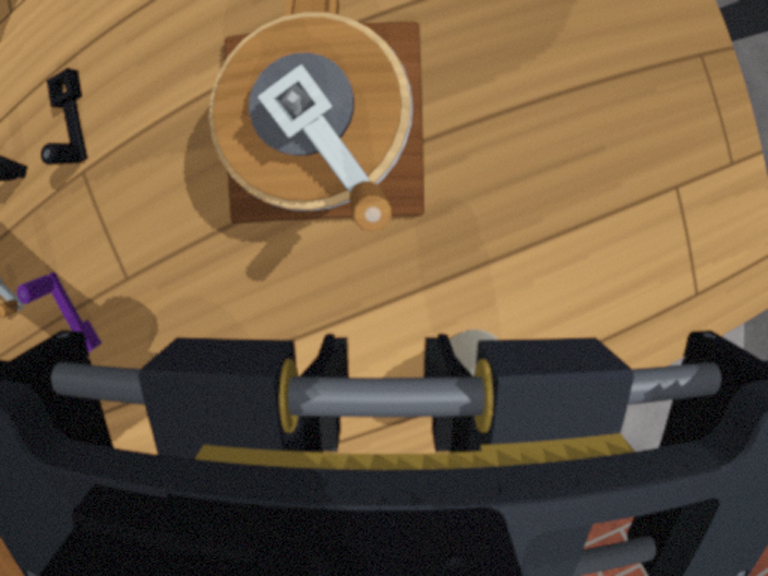

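View pics/q8.png

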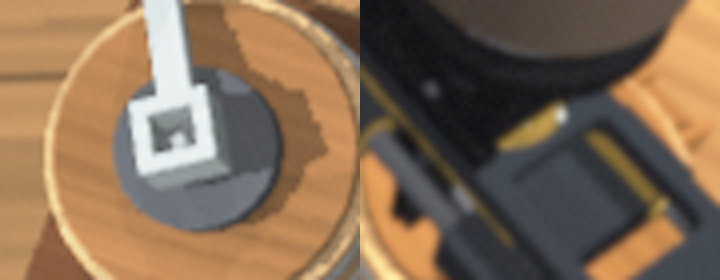

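```bash
python3 - <<'E'
from h import *
s=r.sense();d=r.capture('wrist');print(s['tcp_pos'])
im=cv2.cvtColor(d['pixels'],cv2.COLOR_RGB2BGR)
cv2.imwrite('pics/w9z.png',cv2.resize(im[25:165,155:275],None,fx=5,fy=5,interpolation=cv2.INTER_CUBIC)[:600])
t=r.capture('top');cv2.imwrite('pics/t9.png',cr(t,(.5032,.195,.15)))
E
```

```text
[0.64727992 0.20707203 0.27656246]
88 129
```

View pics/w9z.png

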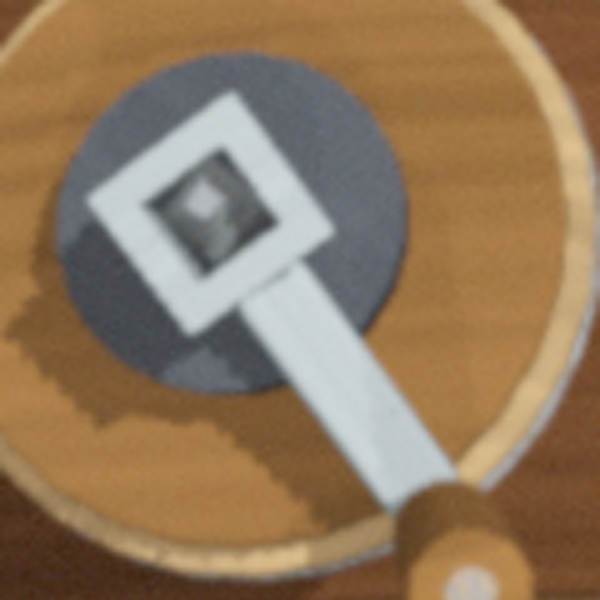

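View pics/t9.png

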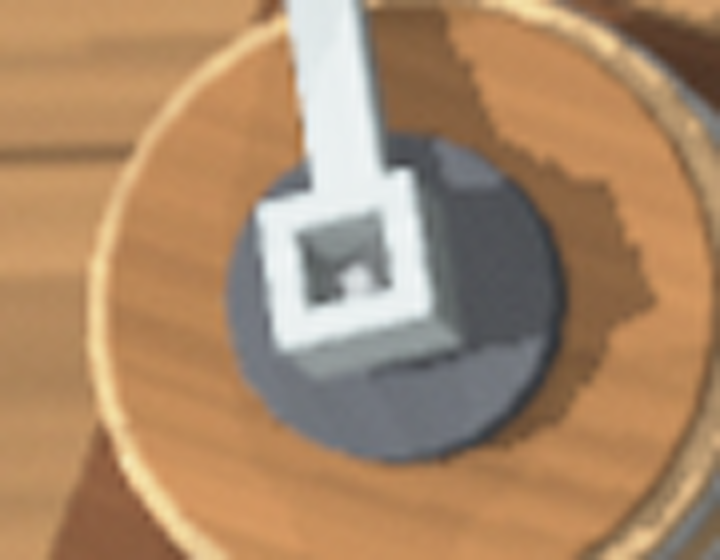

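```bash
cat > tri.py <<'E'
from h import *
def tri(s,d,t,pw,pt):
    ray,o=wrist_ray(d,*pw,s);ray/=np.linalg.norm(ray)
    K=t['camera_matrix'];R=t['R'];ry=R.T@np.linalg.inv(K)@np.array([*pt,1.]);ry/=np.linalg.norm(ry);o2=-R.T@t['t']
    A=np.array([ray,-ry]).T;x=np.linalg.lstsq(A,o2-o,rcond=None)[0]
    a=o+ray*x[0];b=o2+ry*x[1];return (a+b)/2,np.linalg.norm(a-b)
E
python3 - <<'E'
from tri import *
s=r.sense();d=r.capture('wrist');t=r.capture('top');print(s['tcp_pos'])
W=[(233,92),(335,230),(192,335),(87,200)];T=[(280,353),(258,212),(408,170),(435,317)]
# match: wrist up = tool +x (world -x). 
w=lambda p:(155+p[0]/5-.4,25+p[1]/5-.4); tt=lambda p:(88+p[0]/8-.44,129+p[1]/8-.44)
for k in range(4):
    P=[tri(s,d,t,w(W[i]),tt(T[(i+k)%4])) for i in range(4)]
    e=[p[1] for p in P]
    if max(e)<.01:
        for p in P: print(np.round(p[0],4),round(p[1],4))
        print(np.mean([p[0] for p in P],0))
for z in (.154,.164,.170):
  c=[wrist_world(d,*w(q),s,z) for q in W];print(z,np.mean(c,0),[round(np.linalg.norm(c[i]-c[i-1])*1e3,1) for i in range(4)],[round(np.degrees(np.arctan2(*(c[i]-c[i-1])[1::-1]))%90,1) for i in range(4)])
  c=[pix2world(t,*tt(q),z) for q in T];print(z,np.mean(c,0),[round(np.linalg.norm(c[i]-c[i-1])*1e3,1) for i in range(4)])
print('knob',wrist_world(d,*w((471,587)),s,.2))
E
```

```text
[0.64709858 0.20686005 0.2759919 ]
[0.4845 0.2113 0.1624] 0.0009
[0.5206 0.2192 0.1549] 0.0013
[0.5295 0.1819 0.1569] 0.0006
[0.4925 0.1735 0.1625] 0.0012
[0.50678138 0.19644901 0.15916148]
0.154 [0.5057767  0.19540547 0.154     ] [np.float64(39.7), np.float64(39.6), np.float64(38.4), np.float64(39.9)] [np.float64(12.1), np.float64(12.3), np.float64(12.6), np.float64(14.3)]
0.154 [0.50711342 0.19839941 0.154     ] [np.float64(39.0), np.float64(35.4), np.float64(38.2), np.float64(37.2)]
0.164 [0.50810153 0.19665133 0.164     ] [np.float64(38.5), np.float64(38.3), np.float64(37.2), np.float64(38.7)] [np.float64(12.1), np.float64(12.3), np.float64(12.6), np.float64(14.3)]
0.164 [0.50561879 0.19524099 0.164     ] [np.float64(38.5), np.float64(35.0), np.float64(37.8), np.float64(36.7)]
0.17 [0.50949643 0.19739884 0.17      ] [np.float64(37.8), np.float64(37.6), np.float64(36.5), np.float64(37.9)] [np.float64(12.1), np.float64(12.3), np.float64(12.6), np.float64(14.3)]
0.17 [0.504722   0.19334594 0.17      ] [np.float64(38.2), np.float64(34.7), np.float64(37.5), np.float64(36.4)]
knob [0.60124852 0.2184616  0.2       ]
```

Triangulating the eye's top corners gives its far side at z≈0.1625 and its near side at about 0.155. The slip left the crank tilted about 10° and jammed on the shaft. The crank heading is about 12.5°, so the shaft is at 751–779°, still inside the limit of 810°. I'll press the eye level with the two fingertips straddling the shaft.

```bash
python3 - <<'E'
from h import *
s=r.sense();print(s['tcp_pos'])
rel([.4995,.1945,.25],102.5);rel([.4995,.1945,.175],102.5)
E
```

```text
[0.64715633 0.2068266  0.2761346 ]
units [ 5.27 -2.7   1.05] cur heading 67.6 wz units -6.97 alt 29.03 joints [  31.   25.   19.    0.  -83. -144.]
units [ 5.27 -2.7   4.05] cur heading 67.6 wz units -6.97 alt 29.03 joints [  31.   25.   19.    0.  -83. -144.]
```

Request:
play_rows:
  deltas:
    - [1.3, -0.7, 0.2, 0, 0, -1.5, 26]
    - [2.6, -1.4, 0.5, 0, 0, -3, 26]
    - [3.9, -2, 0.8, 0, 0, -4.6, 26]
    - [5.2, -2.7, 1, 0, 0, -6.1, 26]
    - [5.3, -2.7, 1, 0, 0, -7, 26]
    - [5.3, -2.7, 1.8, 0, 0, -7, 26]
    - [5.3, -2.7, 2.7, 0, 0, -7, 26]
    - [5.3, -2.7, 3.4, 0, 0, -7, 26]
    - [5.3, -2.7, 3.7, 0, 0, -7, 26]
    - [5.3, -2.7, 3.7, 0, 0, -7, 26]

```text
time_s: 23.15
tcp_pos: [0.4985, 0.1944, 0.1835]
ee_rot: [[-0.976, -0.219, -0.002], [-0.219, 0.976, -0.002], [0.002, -0.001, -1.0]]
wrist_force: [0.5, 0.4, 0.3]
gripper_width: 0.298
```

```bash
python3 - <<'E'
from h import *
chk('q10')
rel([.4995,.1945,.160],102.5)
save('wrist','w10')
E
```

```text
23.15 [0.49854653 0.19444882 0.1835124 ] [0.52496165 0.44361142 0.34963331] [ 0.00837099 -0.04766136 -0.01409893] 25.944774582288325
0.004685998420803064 -173.24508654146152 [  39.   13.  -12.    0.  -65. -116.]
88 129
295 209
units [ 0.01 -0.02  1.01] cur heading 102.6 wz units 0.03 alt -35.97 joints [  39.   13.  -12.    0.  -65. -116.]
```

View pics/q10.png

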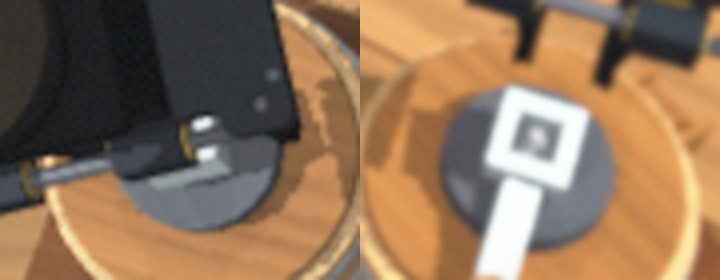

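View pics/w10.png

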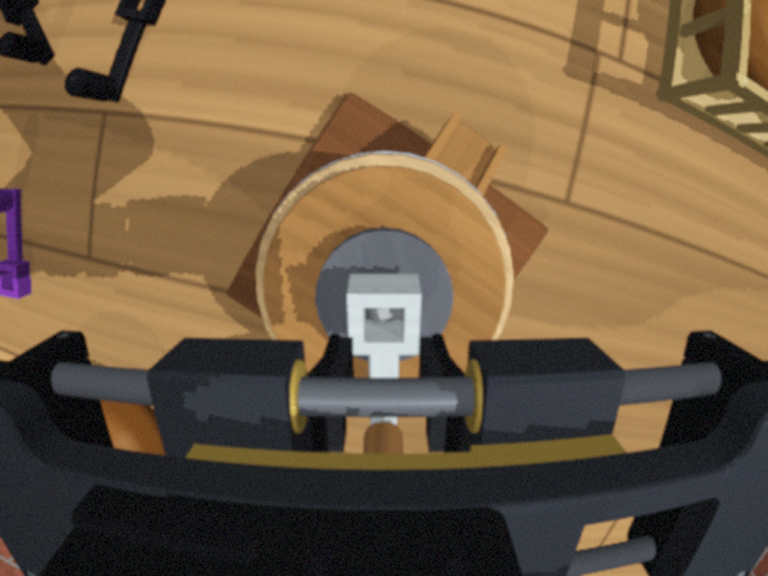

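Request:
play_rows:
  deltas:
    - [0, 0, 0.4, 0, 0, 0, 26]
    - [0, 0, 0.75, 0, 0, 0, 26]
    - [0, 0, 0.9, 0, 0, 0, 26]
    - [0, 0, 1, 0, 0, 0, 26]
    - [0, 0, 1.08, 0, 0, 0, 26]
    - [0, 0, 1.08, 0, 0, 0, 26]

```text
time_s: 23.9
tcp_pos: [0.4989, 0.1948, 0.1574]
ee_rot: [[-0.976, -0.219, -0.0], [-0.219, 0.976, -0.0], [0.0, -0.0, -1.0]]
wrist_force: [1.0, -0.3, -1.0]
gripper_width: 0.297
```

```bash
python3 - <<'E'
from h import *
chk('q11')
E
```

```text
23.9 [0.49894359 0.19482098 0.1573785 ] [ 1.02710586 -0.27727749 -0.99240088] [ 0.00441516 -0.01574615 -0.02661153] 25.837003563927
0.004260169519580407 -177.5915875051854 [  39.   15.  -14.    0.  -61. -116.]
88 129
295 209
```

View pics/q11.png

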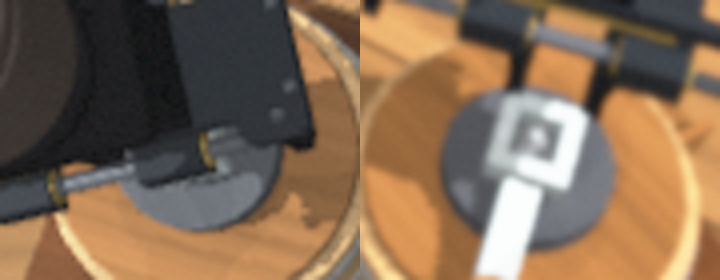

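Request:
play_rows:
  deltas:
    - [0, 0, 0.06, 0, 0, 0, 26]
    - [0, 0, 0.12, 0, 0, 0, 26]
    - [0, 0, 0.16, 0, 0, 0, 26]
    - [0, 0, 0.16, 0, 0, 0, 26]

```text
time_s: 24.4
tcp_pos: [0.4989, 0.1948, 0.1534]
ee_rot: [[-0.976, -0.219, -0.0], [-0.219, 0.976, -0.0], [0.0, -0.0, -1.0]]
wrist_force: [0.2, 1.2, -1.0]
gripper_width: 0.299
```

```bash
python3 - <<'E'
from h import *
chk('q12')
E
```

```text
24.4 [0.4988798  0.1947653  0.15336492] [ 0.23815095  1.22650858 -1.00900673] [-0.03820037  0.0012183   0.02077769] 26.04691854744288
0.004326574308643501 -176.89043322351205 [  39.   15.  -15.   -0.  -61. -116.]
88 129
295 209
```

View pics/q12.png

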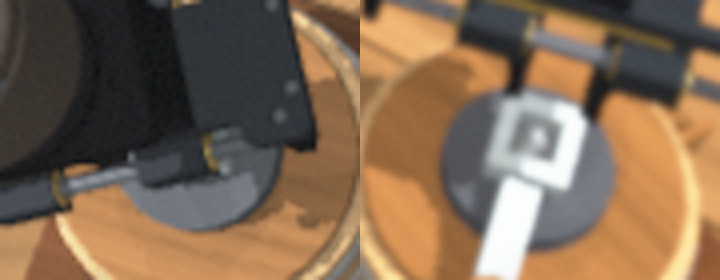

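```bash
python3 - <<'E'
from h import *
e=r.capture('scene');cv2.imwrite('pics/s13.png',cr(e,(.51,.195,.16)))
for X in [(.4988,.1948,.1534),(.4988,.1948,.172)]: print((proj(e,X)+.44)*8)
o=np.round(proj(e,(.51,.195,.16)))-[45,35]
tt=lambda X:(proj(e,X)-o+.44)*8
x=np.array([.976,.216,0]);y=np.array([-.216,.976,0])
for yy in (-1,1):
  for xx in (-1,1): print(xx,yy,tt(np.array([.4988,.1948,.1534])+.0095*xx*x+.013*yy*y))
for z in (.154,.1625):
  for yy in (-1,1):
    for xx in (-1,1): print('eye',z,xx,yy,tt(np.array([.5055,.1955,z])+.019*xx*x+.019*yy*y))
E
```

```text
294 209
[2730.40053032 1934.19731045]
[2743.03958254 1896.49968945]
-1 -1 [334.51438697 212.25444686]
1 -1 [314.85927806 279.07534429]
-1 1 [441.55445702 245.42215929]
1 1 [423.16912875 313.14441661]
eye 0.154 -1 -1 [310.16252008 192.79600285]
eye 0.154 1 -1 [269.81529189 327.26765324]
eye 0.154 -1 1 [466.37499047 241.08067986]
eye 0.154 1 1 [429.77235781 378.22587576]
eye 0.1625 -1 -1 [315.20478628 175.36330789]
eye 0.1625 1 -1 [274.62844933 310.58185243]
eye 0.1625 -1 1 [472.85218552 223.89896392]
eye 0.1625 1 1 [436.0906903  361.82989629]
```

View pics/s13.png

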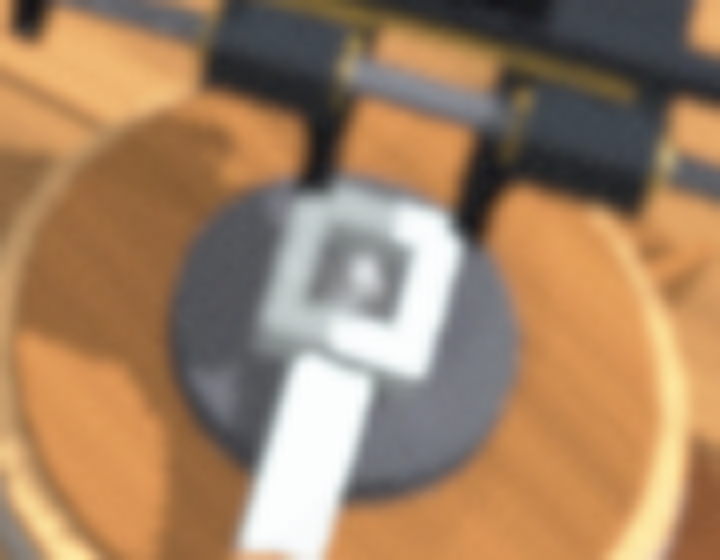

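```bash
python3 - <<'E'
from h import *
s=r.sense();d=r.capture('wrist')
im=cv2.cvtColor(d['pixels'],cv2.COLOR_RGB2BGR)
cv2.imwrite('pics/w13.png',cv2.resize(im[170:310,190:320],None,fx=4.2,fy=4.2,interpolation=cv2.INTER_CUBIC))
c=np.array([.5055,.1955,.154]);x=np.array([.976,.216,0]);y=np.array([-.216,.976,0])
for xx in(-1,1):
  for yy in (-1,1): print(xx,yy,(wrist_proj(d,c+.019*(xx*x+yy*y),s)-[190,170]+.4)*4.2)
print('tcp',(wrist_proj(d,s['tcp_pos'],s)-[190,170]+.4)*4.2)
E
```

```text
-1 -1 [160.85224812 127.43013959]
-1 1 [387.25909619 127.96409557]
1 -1 [167.28261395 332.09111396]
1 1 [380.95639457 332.76649637]
tcp [278.54364626 197.58265421]
```

View pics/w13.png

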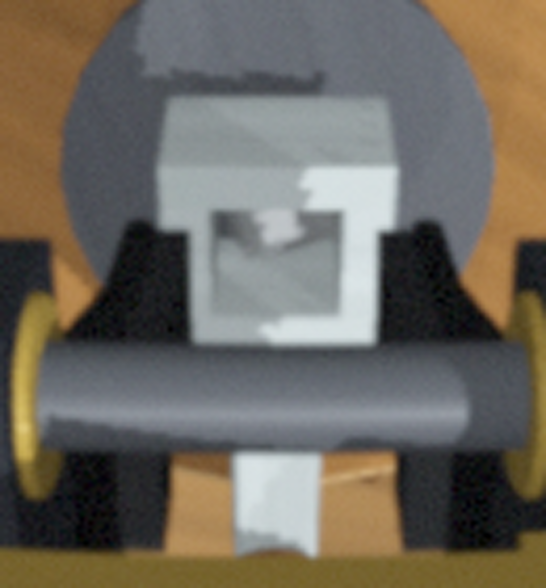

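The wrist and scene views agree: the partly open fingertips are still above the eye, so they retract behind the nominal TCP when open. I'll keep lowering in small steps until they touch.

Request:
play_rows:
  deltas:
    - [0, 0, 0.08, 0, 0, 0, 26]
    - [0, 0, 0.16, 0, 0, 0, 26]
    - [0, 0, 0.2, 0, 0, 0, 26]
    - [0, 0, 0.2, 0, 0, 0, 26]

```text
time_s: 25.0
tcp_pos: [0.4988, 0.1948, 0.1483]
ee_rot: [[-0.976, -0.219, -0.0], [-0.219, 0.976, -0.0], [0.001, -0.0, -1.0]]
wrist_force: [0.1, -0.1, -1.0]
gripper_width: 0.297
```

Request:
play_rows:
  deltas:
    - [0, 0, 0.06, 0, 0, 0, 26]
    - [0, 0, 0.12, 0, 0, 0, 26]
    - [0, 0, 0.12, 0, 0, 0, 26]

```text
time_s: 25.3
tcp_pos: [0.4988, 0.1948, 0.1453]
ee_rot: [[-0.976, -0.219, -0.0], [-0.219, 0.976, -0.0], [0.0, -0.0, -1.0]]
wrist_force: [0.0, 0.4, 0.6]
gripper_width: 0.304
```

```bash
python3 - <<'E'
from h import *
s=r.sense();print(s['tcp_pos'],s['wrist_force'])
e=r.capture('scene');cv2.imwrite('pics/s14.png',cr(e,(.51,.195,.16)))
E
```

```text
[0.49883899 0.19477239 0.14531653] [0.04749101 0.36733429 0.58548754]
294 209
```

View pics/s14.png

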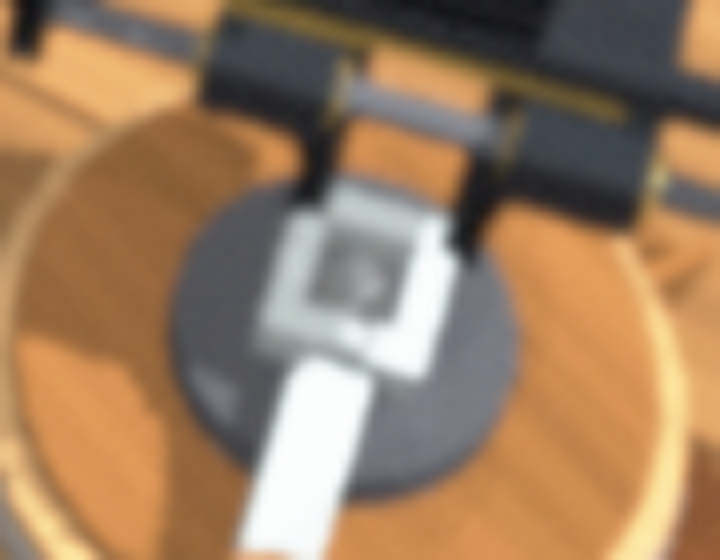

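Contact is starting: the fingertips now cover the eye's far corners and the force is rising. Pressing further.

Request:
play_rows:
  deltas:
    - [0, 0, 0.06, 0, 0, 0, 26]
    - [0, 0, 0.12, 0, 0, 0, 26]
    - [0, 0, 0.12, 0, 0, 0, 26]

```text
time_s: 25.65
tcp_pos: [0.4988, 0.1947, 0.1423]
ee_rot: [[-0.976, -0.219, -0.0], [-0.219, 0.976, -0.0], [0.001, -0.0, -1.0]]
wrist_force: [1.2, 0.6, -0.2]
gripper_width: 0.298
```

```bash
python3 - <<'E'
from h import *
s=r.sense();print(s['tcp_pos'],s['wrist_force'],s['gripper_width']*87)
e=r.capture('scene');a=cr(e,(.51,.195,.16),f=5)
d=r.capture('wrist')
im=cv2.cvtColor(d['pixels'],cv2.COLOR_RGB2BGR)
b=cv2.resize(im[170:310,190:320],None,fx=2.5,fy=2.5,interpolation=cv2.INTER_CUBIC)
cv2.imwrite('pics/s15.png',np.hstack([a,b[:350]]))
E
```

```text
[0.49880776 0.19474977 0.14229467] [ 1.17396077  0.58927799 -0.22865228] 25.918029797457496
294 209
```

View pics/s15.png

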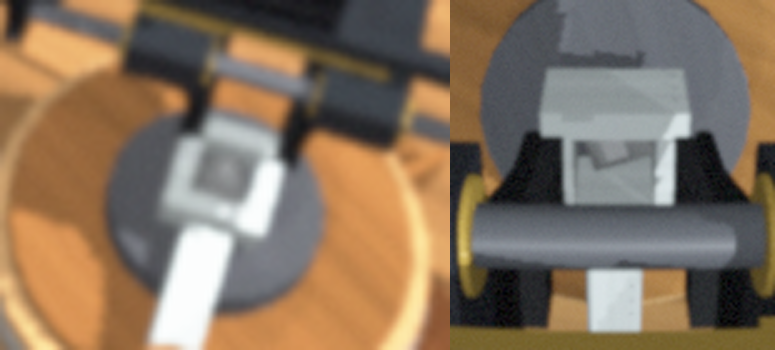

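Request:
play_rows:
  deltas:
    - [0, 0, 0.06, 0, 0, 0, 26]
    - [0, 0, 0.12, 0, 0, 0, 26]
    - [0, 0, 0.12, 0, 0, 0, 26]

```text
time_s: 26.05
tcp_pos: [0.4988, 0.1948, 0.1393]
ee_rot: [[-0.976, -0.219, -0.0], [-0.219, 0.976, -0.0], [0.001, -0.0, -1.0]]
wrist_force: [0.9, 0.6, 0.6]
gripper_width: 0.3
```

Request:
play_rows:
  deltas:
    - [0, 0, 0.06, 0, 0, 0, 26]
    - [0, 0, 0.1, 0, 0, 0, 26]
    - [0, 0, 0.1, 0, 0, 0, 26]

```text
time_s: 26.35
tcp_pos: [0.4989, 0.1948, 0.1369]
ee_rot: [[-0.976, -0.219, -0.0], [-0.219, 0.976, -0.0], [0.0, -0.0, -1.0]]
wrist_force: [-0.4, -0.2, 0.4]
gripper_width: 0.299
```

```bash
python3 - <<'E'
from h import *
s=r.sense();print(s['tcp_pos'],s['wrist_force'],s['gripper_width']*87)
e=r.capture('scene');a=cr(e,(.51,.195,.16),f=5)
d=r.capture('wrist')
im=cv2.cvtColor(d['pixels'],cv2.COLOR_RGB2BGR)
b=cv2.resize(im[170:310,190:320],None,fx=2.5,fy=2.5,interpolation=cv2.INTER_CUBIC)
cv2.imwrite('pics/s16.png',np.hstack([a,b[:350]]))
E
```

```text
[0.4988662  0.1947889  0.13685525] [-0.4284203  -0.15511485  0.4076472 ] 25.97585105304588
294 209
```

View pics/s16.png

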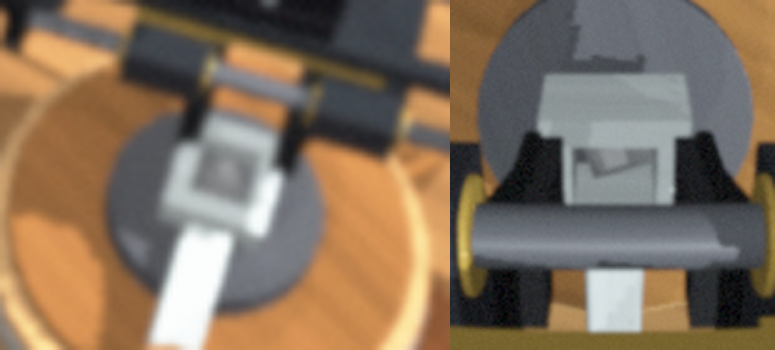

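```bash
python3 - <<'E'
from h import *
s=r.sense();d=r.capture('wrist');T=d['T_tool_cam'];K=d['camera_matrix']
for u,v in [(236,226),(280,226),(226,222.8),(292,222.8)]:
    x=np.array([u-K[0,2],v-K[1,2]]);rr=np.hypot(*x);th=rr/K[0,0]
    ray=T[:3,:3]@np.array([*(np.sin(th)*x/rr),np.cos(th)]);o=T[:3,3]
    print(u,v,'at y=13mm:',np.round((o+ray*(np.sign(ray[1])*.013-o[1])/ray[1])*1e3,1),'at z=0',np.round((o+ray*(-o[2])/ray[2])*1e3,1),'z=-10',np.round((o+ray*(-.01-o[2])/ray[2])*1e3,1))
im=cv2.cvtColor(d['pixels'],cv2.COLOR_RGB2BGR)
cv2.imwrite('pics/w17.png',cv2.resize(im[180:270,205:315],None,fx=6.5,fy=6.5,interpolation=cv2.INTER_CUBIC))
E
```

```text
236 226 at y=13mm: [  0.2 -13.  -19. ] at z=0 [ -7.2 -14.5   0. ] z=-10 [ -3.3 -13.7 -10. ]
280 226 at y=13mm: [ 14.1  13.  -54.5] at z=0 [-7.3 17.5  0. ] z=-10 [ -3.3  16.6 -10. ]
226 222.8 at y=13mm: [ 24.4 -13.  -76.8] at z=0 [ -4.8 -21.7   0. ] z=-10 [ -1.  -20.5 -10. ]
292 222.8 at y=13mm: [  35.2   13.  -105. ] at z=0 [-4.8 26.1  0. ] z=-10 [ -1.   24.9 -10. ]
```

View pics/w17.png

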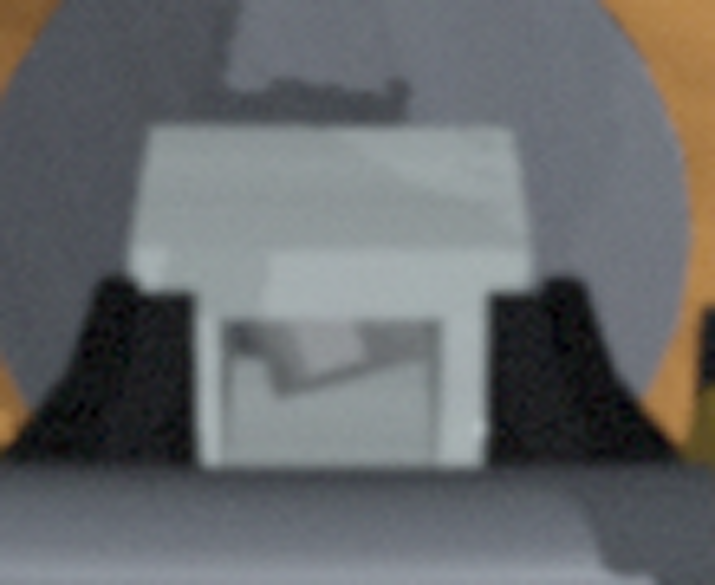

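```bash
cat > pose.py <<'E'
from tri import *
from scipy.optimize import least_squares
from scipy.spatial.transform import Rotation as Ro
def fit(obs,h0=12.5):
    # obs list of (projfun, pt(eye frame mm), pix)
    def X(p,q): return np.array(p[:3])+Ro.from_euler('ZYX',p[3:]).as_matrix()@(np.array(q)*1e-3)
    f=lambda p:np.concatenate([pf(X(p,q))-np.array(u) for pf,q,u in obs])
    z=least_squares(f,[.5035,.195,.13,np.radians(h0),0,0])
    print('pos',np.round(z.x[:3],4),'yaw,pitch,roll',np.round(np.degrees(z.x[3:]),1),'rms px',np.sqrt(np.mean(z.fun**2)))
    return z.x,X
E
python3 - <<'E'
from pose import *
s=r.sense();d=r.capture('wrist')
pf=lambda X:wrist_proj(d,X,s)
w=lambda x,y:(205+x/6.5-.42,180+y/6.5-.42)
obs=[(pf,(-19,-19,0),w(150,125)),(pf,(-19,19,0),w(513,125)),(pf,(-19,-19,24),w(130,250)),(pf,(-19,19,24),w(530,250)),(pf,(-11,-11,24),w(222,320)),(pf,(-11,11,24),w(440,320))]
fit(obs)
E
```

```text
pos [0.5027 0.1955 0.1375] yaw,pitch,roll [12.7 13.7  0. ] rms px 0.296978993085385
```

```bash
python3 - <<'E'
from h import *
s=r.sense();e=r.capture('scene');print(s['tcp_pos'],s['wrist_force'])
im=cv2.cvtColor(e['pixels'],cv2.COLOR_RGB2BGR)
u0,v0=300,190;f=8
b=cv2.resize(im[v0:v0+70,u0:u0+90],None,fx=f,fy=f,interpolation=cv2.INTER_CUBIC)
R=s['ee_rot'];p=s['tcp_pos']
for z,c in ((0,(0,0,255)),(-18.7,(0,255,0)),(-30,(255,0,0)),(-50,(0,255,255))):
  for y in(-13,13):
    for x in (-9.5,9.5):
      q=(proj(e,p+R@np.array([x,y,z])*1e-3)-[u0,v0]+.44)*f
      cv2.circle(b,tuple(int(t) for t in q),4,c,-1)
cv2.imwrite('pics/s18.png',b)
E
```

```text
[0.49903692 0.19485404 0.13712101] [0.39662196 0.66411063 1.57404136]
```

View pics/s18.png

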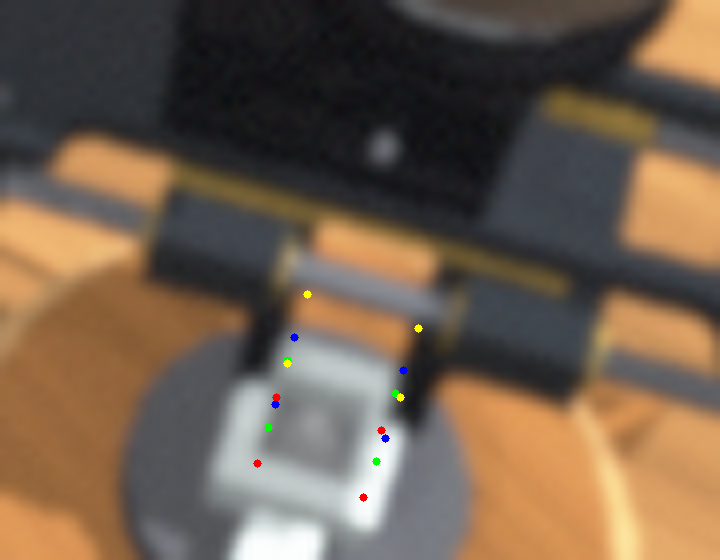

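Request:
play_rows:
  deltas:
    - [0, 0, -1, 0, 0, 0, 26]
    - [0, 0, -2, 0, 0, 0, 26]
    - [0, 0, -2.4, 0, 0, 0, 0]
    - [0.5, 0, -2.4, 0, 0, 0, 0]
    - [0.5, 0, -2.4, 0, 0, 0, 0]
    - [0.5, 0, -2.4, 0, 0, 0, 0]

```text
time_s: 27.2
tcp_pos: [0.4856, 0.1916, 0.1959]
ee_rot: [[-0.976, -0.219, -0.002], [-0.219, 0.976, -0.001], [0.002, -0.001, -1.0]]
wrist_force: [1.0, -0.2, -0.1]
gripper_width: 0.046
```

```bash
python3 - <<'E'
from h import *
s=r.sense();e=r.capture('scene');print(s['tcp_pos'],s['wrist_force'],s['gripper_width']*87)
im=cv2.cvtColor(e['pixels'],cv2.COLOR_RGB2BGR)
u0,v0=300,170;f=6
b=cv2.resize(im[v0:v0+90,u0:u0+80],None,fx=f,fy=f,interpolation=cv2.INTER_CUBIC)
R=s['ee_rot'];p=s['tcp_pos']
for z,c in ((0,(0,0,255)),(-18.7,(0,255,0)),(-40,(255,0,0))):
    for x in (-9.5,9.5):
      q=(proj(e,p+R@np.array([x,0,z])*1e-3)-[u0,v0]+.44)*f
      cv2.circle(b,tuple(int(t) for t in q),3,c,-1)
d=r.capture('wrist')
im=cv2.cvtColor(d['pixels'],cv2.COLOR_RGB2BGR)
g=cv2.resize(im[160:280,210:310],None,fx=3,fy=3,interpolation=cv2.INTER_CUBIC)
for z,c in ((0,(0,0,255)),(-18.7,(0,255,0)),(-40,(255,0,0))):
    for x in (-9.5,9.5):
      q=(wrist_proj(d,p+R@np.array([x,0,z])*1e-3,s)-[210,160]+.4)*3
      cv2.circle(g,tuple(int(t) for t in q),3,c,-1)
o=np.zeros((540,780,3),np.uint8);o[:,:480]=b;o[:360,480:]=g
cv2.imwrite('pics/s19.png',o)
E
```

```text
[0.48559169 0.19160224 0.19590671] [ 0.98966331 -0.21455269 -0.05269375] 3.9839895600453428
```

View pics/s19.png

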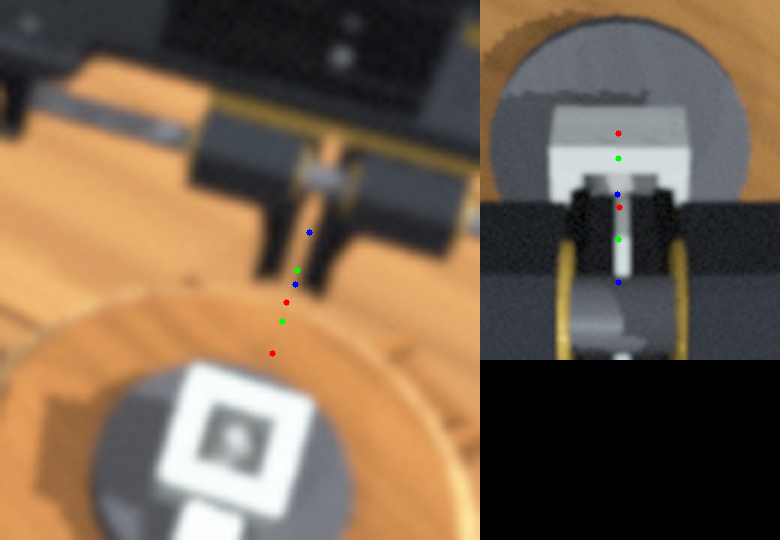

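With the fingers shut, both views show the real fingertips about 38 mm behind the nominal TCP, so the earlier press never reached the eye. The crank hasn't moved since the slip. I'll redo the press with that offset, which puts contact at a TCP height of about 0.127.

Request:
play_rows:
  deltas:
    - [-0.25, 0, 0, 0, 0, 0, 27]
    - [-0.5, 0, 0.3, 0, 0, 0, 27]
    - [-0.5, 0, 1, 0, 0, 0, 27]
    - [-0.5, 0, 1.8, 0, 0, 0, 27]
    - [-0.5, 0, 2.3, 0, 0, 0, 27]
    - [-0.5, 0, 2.6, 0, 0, 0, 27]
    - [-0.5, 0, 2.6, 0, 0, 0, 27]

```text
time_s: 28.0
tcp_pos: [0.4987, 0.1945, 0.1308]
ee_rot: [[-0.976, -0.218, -0.002], [-0.218, 0.976, -0.002], [0.002, -0.001, -1.0]]
wrist_force: [-0.1, -0.3, 0.6]
gripper_width: 0.31
```

Request:
play_rows:
  deltas:
    - [0, 0, 0.06, 0, 0, 0, 27]
    - [0, 0, 0.12, 0, 0, 0, 27]
    - [0, 0, 0.18, 0, 0, 0, 27]
    - [0, 0, 0.18, 0, 0, 0, 27]

```text
time_s: 28.4
tcp_pos: [0.499, 0.1949, 0.1278]
ee_rot: [[-0.976, -0.219, 0.0], [-0.219, 0.976, 0.0], [-0.0, 0.0, -1.0]]
wrist_force: [0.2, -0.5, -0.0]
gripper_width: 0.307
```

Request:
play_rows:
  deltas:
    - [0, 0, 0.06, 0, 0, 0, 27]
    - [0, 0, 0.12, 0, 0, 0, 27]
    - [0, 0, 0.16, 0, 0, 0, 27]
    - [0, 0, 0.16, 0, 0, 0, 27]

```text
time_s: 28.8
tcp_pos: [0.4988, 0.1946, 0.1238]
ee_rot: [[-0.976, -0.219, -0.0], [-0.219, 0.976, -0.0], [0.0, -0.0, -1.0]]
wrist_force: [-0.6, -1.2, 2.9]
gripper_width: 0.309
```

```bash
cat > two.py <<'E'
import sys
from h import *
def two(n):
    s=r.sense();print(s['time_s'],s['tcp_pos'],s['wrist_force'],s['gripper_width']*87)
    e=r.capture('scene');a=cr(e,(.51,.195,.16),f=5)
    d=r.capture('wrist')
    im=cv2.cvtColor(d['pixels'],cv2.COLOR_RGB2BGR)
    b=cv2.resize(im[170:310,190:320],None,fx=2.5,fy=2.5,interpolation=cv2.INTER_CUBIC)
    cv2.imwrite('pics/%s.png'%n,np.hstack([a,b[:350]]))
two(sys.argv[1])
E
python3 two.py s20
```

```text
28.8 [0.4988146  0.19455352 0.12382476] [-0.60566211 -1.23355002  2.88787472] 26.870505599482247
294 209
```

View pics/s20.png

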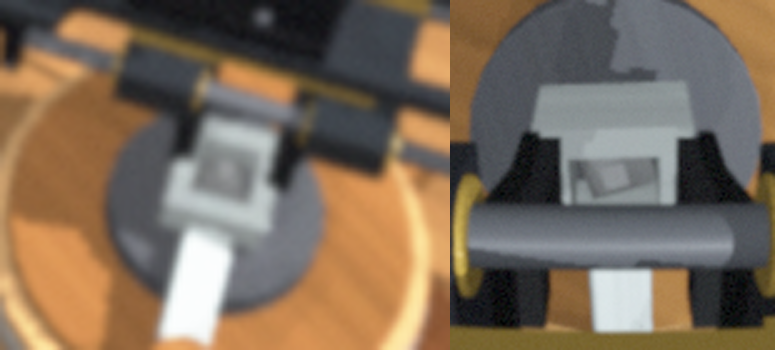

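Fz is up to +2.9 N, so there is real contact now. Continuing to press.

Request:
play_rows:
  deltas:
    - [0, 0, 0.06, 0, 0, 0, 27]
    - [0, 0, 0.12, 0, 0, 0, 27]
    - [0, 0, 0.12, 0, 0, 0, 27]

```text
time_s: 29.2
tcp_pos: [0.4989, 0.195, 0.1199]
ee_rot: [[-0.976, -0.218, -0.0], [-0.218, 0.976, 0.0], [0.0, 0.0, -1.0]]
wrist_force: [-0.3, -0.1, 0.7]
gripper_width: 0.306
```

Request:
play_rows:
  deltas:
    - [0, 0, 0.06, 0, 0, 0, 27]
    - [0, 0, 0.12, 0, 0, 0, 27]
    - [0, 0, 0.12, 0, 0, 0, 27]

```text
time_s: 29.5
tcp_pos: [0.4989, 0.1949, 0.1171]
ee_rot: [[-0.976, -0.219, -0.0], [-0.219, 0.976, -0.0], [0.0, 0.0, -1.0]]
wrist_force: [0.5, 0.6, 0.1]
gripper_width: 0.312
```

```bash
python3 two.py s21
```

```text
29.5 [0.49887961 0.19490478 0.11706099] [0.50433649 0.62697364 0.06384301] 27.113146966948054
294 209
```

View pics/s21.png

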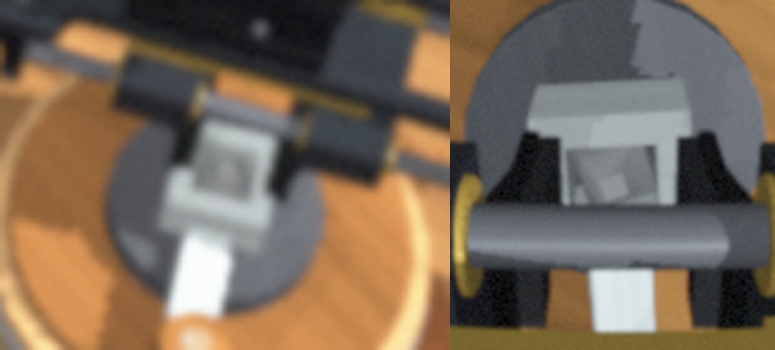

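Request:
play_rows:
  deltas:
    - [0, 0, 0.06, 0, 0, 0, 27]
    - [0, 0, 0.12, 0, 0, 0, 27]
    - [0, 0, 0.12, 0, 0, 0, 27]

```text
time_s: 29.9
tcp_pos: [0.4991, 0.195, 0.1152]
ee_rot: [[-0.976, -0.219, 0.0], [-0.219, 0.976, 0.0], [-0.0, -0.0, -1.0]]
wrist_force: [-1.8, -0.2, 3.4]
gripper_width: 0.31
```

Request:
play_rows:
  deltas:
    - [0, 0, 0.06, 0, 0, 0, 27]
    - [0, 0, 0.12, 0, 0, 0, 27]
    - [0, 0, 0.12, 0, 0, 0, 27]

```text
time_s: 30.2
tcp_pos: [0.4992, 0.1949, 0.115]
ee_rot: [[-0.976, -0.22, 0.002], [-0.22, 0.976, 0.0], [-0.002, -0.0, -1.0]]
wrist_force: [-7.2, -1.0, 17.8]
gripper_width: 0.309
```

```bash
python3 two.py s22
```

```text
30.2 [0.49918733 0.19491996 0.11500643] [-7.16801385 -1.02931741 17.78718056] 26.921706550003123
294 209
```

View pics/s22.png

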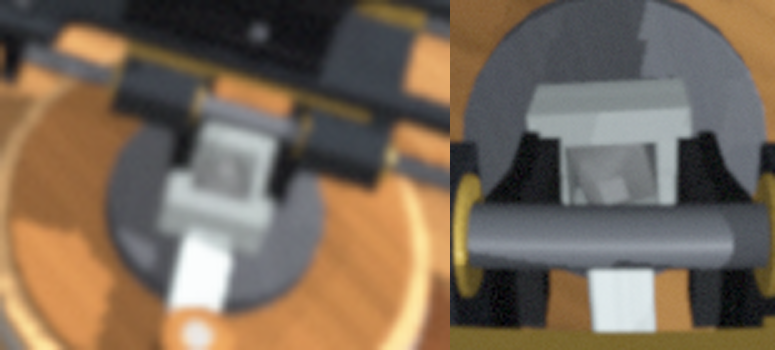

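It hits a hard stop at 18 N. I'll lift off and check whether the crank lies flat on its own.

Request:
play_rows:
  deltas:
    - [0, 0, -0.3, 0, 0, 0, 27]
    - [0, 0, -1.2, 0, 0, 0, 27]
    - [0.3, 0, -2.8, 0, 0, 0, 27]
    - [0.8, 0, -4.5, 0, 0, 0, 27]
    - [1.6, 0, -6, 0, 0, 0, 27]
    - [2, 0, -6, 0, 0, 0, 27]
    - [2, 0, -6, 0, 0, 0, 27]

```text
time_s: 31.0
tcp_pos: [0.4494, 0.184, 0.2624]
ee_rot: [[-0.976, -0.219, 0.001], [-0.219, 0.976, 0.002], [-0.002, 0.002, -1.0]]
wrist_force: [-0.0, 0.4, -0.9]
gripper_width: 0.314
```

```bash
python3 - <<'E'
from h import *
s=r.sense();print(s['time_s'],s['tcp_pos'],s['wrist_force'])
e=r.capture('scene');cv2.imwrite('pics/s23.png',cr(e,(.53,.2,.16)))
s=r.sense();d=save('wrist','w23')
c=wrist_proj(d,(.52,.197,.15),s);u,v=np.round(c).astype(int);print(u-55,v-45)
im=cv2.cvtColor(d['pixels'],cv2.COLOR_RGB2BGR)
cv2.imwrite('pics/w23z.png',cv2.resize(im[v-45:v+45,u-55:u+55],None,fx=6.5,fy=6.5,interpolation=cv2.INTER_CUBIC))
E
```

```text
31.0 [0.44943747 0.18397359 0.26236923] [-0.00106018  0.38072377 -0.92945087]
291 219
199 198
```

View pics/s23.png

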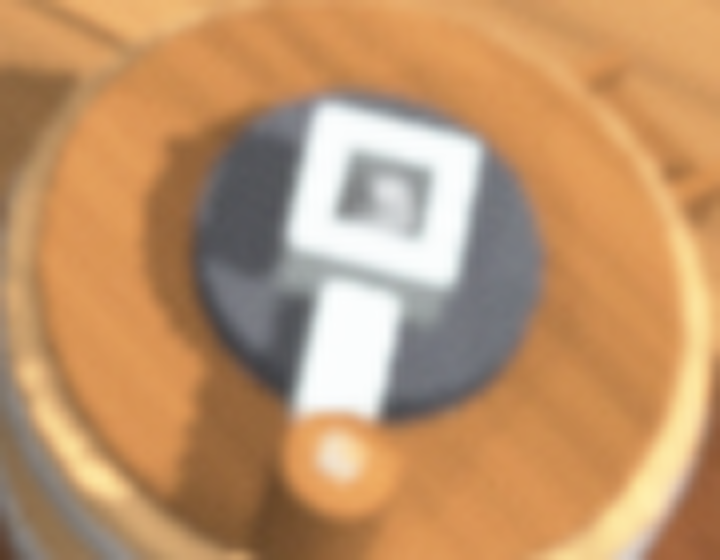

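View pics/w23z.png

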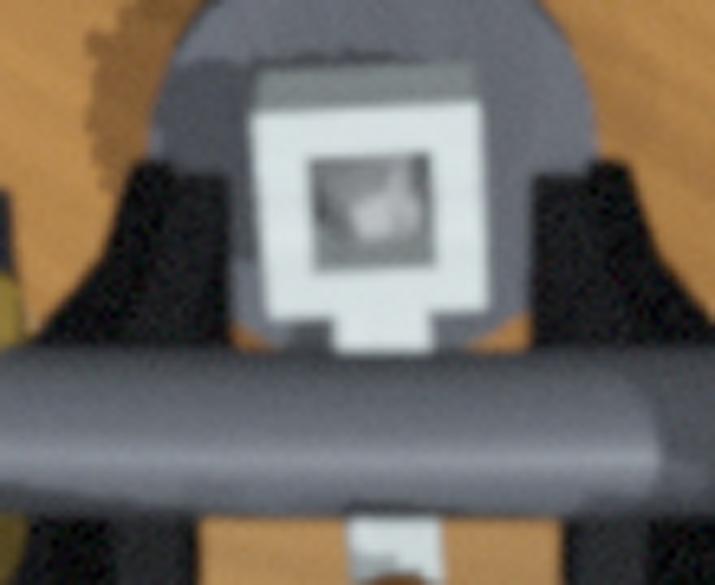

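```bash
python3 - <<'E'
from pose import *
s=r.sense();d=r.capture('wrist');e=r.capture('scene');print(s['tcp_pos'])
pf=lambda X:wrist_proj(d,X,s); ps=lambda X:proj(e,X)
w=lambda x,y:(199+x/6.5-.42,198+y/6.5-.42); q=lambda x,y:(291+x/8-.44,219+y/8-.44)
W=[(pf,(-19,-19,24),w(252,117)),(pf,(-19,19,24),w(482,100)),(pf,(19,19,24),w(488,308)),(pf,(19,-19,24),w(268,320)),(pf,(-19,-19,0),w(258,70)),(pf,(-19,19,0),w(475,63))]
S=[(ps,(-19,-19,24),q(320,98)),(ps,(-19,19,24),q(485,143)),(ps,(19,19,24),q(458,290)),(ps,(19,-19,24),q(287,243)),(ps,(90,0,70),q(340,455))]
fit(W);fit(S);fit(W+S)
E
```

```text
[0.44975608 0.1837211  0.26035585]
pos [0.5016 0.1944 0.1336] yaw,pitch,roll [15.5 -0.5 -0.8] rms px 0.2856360020052848
pos [0.5281 0.1978 0.1725] yaw,pitch,roll [15.3 -2.7  0.2] rms px 0.17623888429089124
pos [0.5028 0.1947 0.1299] yaw,pitch,roll [15.4  0.   0.8] rms px 0.6003237533799543
```

The joint fit from both cameras gives the eye's underside at z=0.130 with tilt under 1°, so the crank is fully seated. I'll move clear and take a last look.

Request:
play_rows:
  deltas:
    - [1, 0, -1, 0, 0, 0, 27]
    - [2, 0, -2, 0, 0, 0, 27]
    - [2, 0, -3, 0, 0, 0, 27]
    - [2, 0, -3, 0, 0, 0, 27]
    - [2, 0, -3, 0, 0, 0, 27]

```text
time_s: 31.7
tcp_pos: [0.4015, 0.1733, 0.3356]
ee_rot: [[-0.976, -0.218, -0.001], [-0.218, 0.976, -0.0], [0.001, -0.0, -1.0]]
wrist_force: [0.5, -0.0, -1.2]
gripper_width: 0.314
```

```bash
python3 - <<'E'
from h import *
s=r.sense();print(s['time_s'],s['tcp_pos'],s['wrist_force'])
save('scene','s24')
E
```

```text
31.7 [0.40153973 0.17325915 0.33561455] [ 0.49418807 -0.03032176 -1.1627367 ]
```

View pics/s24.png

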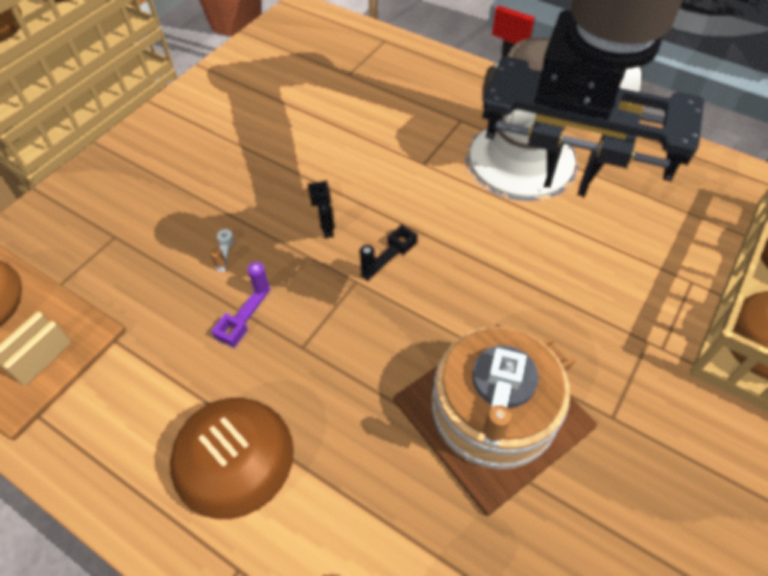

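The crank sits flat on the shaft (eye at about (508,365), knob at about (499,413)). The short crank at (222,250) and the look-alikes haven't moved, and the arm is clear.

```bash
python3 -c "
from station import r
print(r.finish_job())"
```

```text
the job is handed in; nothing more can be done
None
```

The longer crank is fully down on the mill shaft, the mill is wound clockwise by just over two turns, and the job is handed in at about 31.7 s.

**Winding:** The crank turned about 776° in total. The shaft has up to 28° of play to take up, so it should stand at roughly 750–776°, within the 720–810° allowed. I did not measure the shaft's angle directly.

**A mistake and its repair:** When I went to let go of the knob, I sent one row with the wrong numbers.
- The hand jerked sideways, with the wrist force at about 42 N when that row ended (limit 120 N), and slid off the knob.
- That turned the crank about 15° further and left it tilted about 10–14° on the shaft.
- I pressed the eye level with the fingertips until it stopped hard at about 18 N. A first try at this never touched it, because the fingertips show about 38 mm behind the stated TCP.

**Last checks:**
- A fit using both the scene and wrist cameras puts the eye's underside at z = 0.130 m with less than 1° of tilt, so the crank is fully seated.
- The scene camera alone put the eye at z = 0.17 m, which disagrees; I took that as a weak single-view fit.
- The final picture shows the short crank and the look-alikes where they were, and the arm clear of everything.

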